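Lower the cabinet flap with the hook pole

TASK

Open the flap at the top of the oak cabinet with the hook pole: put the hook through the flap's pull ring, draw it gently out until the catch lets go, then let the flap down on the hook, without letting it drop, until it rests on its stay. Unhook and lay the pole back in its rest; touch the cabinet and flap with nothing but the pole, never force them, and leave the pots, the bowl and the jars where they are.

Things in the scene. Friction and masses are not known exactly. Their poses are not given: they have to be found in the camera images.
- cabinet: Pale oak cabinet, 340 wide (y), 200 deep (x), 360 high, fixed on the table. Origin: centre of its underside; z up; its front is the -x face (x = -100), so its +x axis points from the front into the cabinet. A closed swing door fills the lower half (not part of the job). The flap fills the upper half of the front.
- flap (a joint): Opening angle of the oak flap (300 wide, 166 high, 14 thick, about 0.4 kg), rad: 0 = shut, upright and flush with the cabinet front; grows as its top swings out and down, away from the cabinet. Hinge line: along the cabinet's y axis at x = -100, z = 170 mm in the cabinet's frame, the foot of the flap's outer face. A catch holds it shut; once free it falls of its own weight.
- ring (a point): Centre of the steel pull ring on the flap's outer face (inner diameter 17, wire 5). The ring stands upright and square to the flap (its axis is along the cabinet's y), so a hook goes in sideways. Shut, its centre is at cabinet x = -121, y = 0, z = 288 mm: 118 above the hinge line, 21 out from the flap's face. It swings down with the flap.
- catch (a joint): Angle of the sprung crank that carries the ring, rad: 0 = sprung home, at most 0.19. Its pivot is 36 mm above the ring's centre. Drawing the ring straight out from the flap about 6 mm (0.16 rad), against some 4 to 7 N, takes the catch out of its strike and frees the flap, which jumps out a little; let go, the crank springs back to 0.
- quadrant: Slotted steel quadrant stay fixed to the front of the cabinet beside the flap's +y end, reaching 80 mm out. Clamped on it is a stop, on which the flap's lug lands: that is where the flap comes to rest. The stop is set anew each time, so that the flap ends at 0.5 to 1.3 rad (not told: feel for it). Origin midway along the hinge line, axes as the cabinet's.
- pole_grip (a point): Middle of the pole's wooden handle (square, 22 x 22, 160 long along x); the place to grip it. The pole's x axis runs along the pole to the hook, y sideways, z up as it lies in the rest. Whole pole 295 long, 0.16 kg. At the start it lies level in the rest, 46 above the table.
- pole_hook (a point): Middle of the hook's crossbar, 210 ahead (x) and 11.5 to the +y side of the handle's middle, at the same height. The hook is an L of 5 mm steel wire lying in the pole's x-y plane: from the end of the 7 mm rod (y = 0) the crossbar runs 23.5 mm square to the pole towards +y and ends in a ball 8 across.
- rest: Oak pole rest, 170 x 75 base, fixed on the table. Origin: centre of its underside; x along the pole. Two upright supports at x = +-58, 12 thick, each with a flared notch 22 deep that is 27 wide at its floor and 42 wide at the mouth.
- rest_seat (a point): Middle of the rest's notch floors, 35 above the table: the underside of the pole's handle lies here, its middle over this point to within 10 mm along x at the start.
- pot_left: Empty terracotta pot, 110 across, 105 high, in front of the cabinet. Origin: centre of its underside.
- pot_right: Empty terracotta pot, 110 across, 105 high, in front of the cabinet. Origin: centre of its underside.
- mortar: White ceramic mortar-shaped bowl, empty, 124 across, 75 high. Origin: centre of its underside.
- jars: Tower of three stacked clear plastic jars, 72 across, 138 high. Origin: centre of its underside.
Mind the look-alikes: they are no part of the job. Leave any green or orange look-alike of the rest alone.

How it is judged (in metres and radians):
On the way, in this order (a step that is already met when the one before it is completed fails the run):
1. the hook, through the ring, draws on the catch while the flap is still shut (contact force between pole and cabinet above 2.5 N and distance between pole_hook and ring below 0.016 m and value of joint flap below 0.04 rad), for 0.05 s.
2. the flap is being let down with the hook in the ring (value of joint flap above 0.4 rad and distance between pole_hook and ring below 0.016 m), for 0.2 s.
3. the flap rests on its stay and the pole is out of the ring (contact force between flap and quadrant above 0.5 N and distance between pole_hook and ring above 0.04 m), for 0.2 s.
At the end, for the whole second after the job is handed in: The flap hangs open, at rest on the stop of its stay (bearing on it with more than 0.5 N); the pole lies still in both notches of its rest, its handle's middle within 20 mm of the rest's middle (value of joint flap above 0.45 rad and contact force between flap and quadrant above 0.5 N and velocity of joint flap between -0.05 and 0.05 rad/s and z of pole_grip in the frame of rest_seat between 0.006 and 0.016 m and x of pole_grip in the frame of rest_seat between -0.02 and 0.02 m and y of pole_grip in the frame of rest_seat between -0.008 and 0.008 m and angle between the x axis of pole_grip and the x axis of rest, either way round below 0.1 rad and linear speed of pole below 0.02 m/s); the robot touches nothing.
It fails at once if the robot's hand or arm touches the cabinet or flap (contact force between any of the fingers, the arm and cabinet above 0.5 N).
It fails at once if the flap or catch is forced: more than 12 N between pole and cabinet, flap or ring (contact force between pole and cabinet above 12 N).
It fails at once if the flap is let drop: past 0.35 rad it falls faster than 0.6 rad/s with the hook out of the ring, or ever faster than 1.5 rad/s (value of joint flap above 0.35 rad and (velocity of joint flap above 1.5 rad/s or (velocity of joint flap above 0.6 rad/s and distance between pole_hook and ring above 0.014 m))).
It fails at once if a pot, the bowl or the jars are pushed more than 25 mm or tipped (distance of any of pot_left, pot_right, mortar, jars from where it was at the start of the episode above 0.025 m or angle between any of pot_left, pot_right, mortar, jars's own z axis and vertical above 0.3 rad).
It also fails if it takes over 72 s, if anything falls off the work surface, if the arm or the gripper's body presses on something with over 40 N, if the wrist force passes 120 N, or if a joint passes its speed limit or range.

ROBOT

A 6-joint arm with a two-finger parallel gripper is mounted at the origin on the work surface. World frame = base frame: x ahead of the robot, y to its left, z up, the work surface at z = 0. Lengths are in mm, angles in rad, forces in N, time in s.
With the tool pointing down it reaches from about 375 to 975 mm from the base axis. Payload 3.8 kg.
Tool frame: the origin (TCP) lies midway between the tips of the shut fingers; the grasp point (between the pads) lies 19 mm behind it; x points along the fingers, y is the direction in which the jaws open and shut, and the axes are right-handed (so a half turn about x gives the same grasp; the last joint's range is limited). The gripper opens to 85 mm and grips with 20 to 120 N. Pads are 22 mm wide; open, the fingers measure 114 mm over their backs; the gripper's body (76 mm by 85 mm) begins 54 mm behind the grasp point. The pads swing forward as they close: fully open they stand 13 mm farther back than shut.
Start: joints at [-1.205, 0.264, 1.604, -0, 1.274, -0.037], TCP at [264.591, -620.975, 231.28] pointing down, gripper open.
Joint ranges: [-2.63, 2.63], [-0.94, 2.18], [0.31, 2.57], [-1.31, 4.45], [0, 2.66], [-2.55, 2.55]. Speed limits (rad/s): [2.57, 2.57, 3.14, 3.14, 3.14, 3.14].

INTERFACE

Orientations are given as a unit quaternion [w, x, y, z].
In Python, from bench import robot gives the robot as it stands. The module is installed in compiled form; this text tells all that it offers.
- The arm moves only by the tool move_arm, never from a script. Its argument "plan" is a list of rows, each an object with "hand": the opening, from 0 (shut) to 1 (fully open); "translation": the shift along the tool's x, y, z in m, a list of three; "turn": the turn about the tool's x in rad. In form: [{"hand": hand, "translation": [x, y, z], "turn": turn}, ...]. A call has 1 to 10 rows; each row shifts and turns the commanded pose from where the row before left it, along the tool's axes as they then stand; what a row does not reach is not made up. A row lasts 1/10 s, in which the tool goes at most 50 mm and 8.59 degrees, less where a joint would pass 70% of its speed; a pose out of reach is approached as far as the arm can. A call is refused whole if a number of a shift passes 0.05 or a number of a turn 0.15, either way. A call with a gripper value outside its range is refused whole. The fingers move at their own pace and stop on an object; "grip_force" is the grip in N (left out, the last holds). Time passes only in rows, so rows that do not move let the fingers close. It gives the time, the measured TCP pose, the force and the opening at its end, in the units of the state.
- robot.sense(): the state, without advancing time (a new reading comes with each control period).
- robot.snapshot(name): name is "side" or "top"; returns a dict with "frame" (420x560x3 uint8, red, green, blue), "z_map" (420x560 float32, mm along the optical axis (not along the pixel's ray), 0 where there is no reading), "intrinsics" (3x3 intrinsics, pixels), "rvec" (rotation vector, rad) and "tvec" (3), from world to camera coordinates, as OpenCV has them. Camera axes: x right, y down, z forward; pixel columns grow to the right and rows downward; lengths in mm; the calibration is good to about 2 mm. A picture is of the moment at which its call begins.
- robot.sign_off(): hands the job in, once; it reports no verdict.
The state is a dict: "clock": time; "qpos": joint angles; "qvel": joint speeds; "joint_torque": joint torques, N m; "tool_pos": TCP position; "tool_rot": TCP orientation; "contact_force": force on the tool from outside, world axes, zero at the start; "torque": the same for the moment, N m; "finger_gap": opening from 0.0 (shut) to 1.0 (fully open).
Only numpy, scipy, OpenCV 4.12 (cv2) and the standard library are available. Lean on these libraries where they do the work, as an engineer would, in place of code of your own. Each camera call takes 0.05 s, during which the arm holds its last target.

## Working session

There is one attempt and no reset: what is moved stays moved. The work goes in short steps, Python scripts to look and compute and a tool call to move; the robot and the scene stay as the last step left them, time stands still between calls to the robot, and variables do not carry over. Pictures are saved under pics/ and viewed, and the job is handed in when it is done.

Besides the shell and the picture viewer there is one more tool, called after ">>>" by a JSON object that holds its "method" and its "body". move_arm: Moves the arm, as the interface text tells. Its arguments: {"type":"object","properties":{"plan":{"type":"array"},"grip_force":{"type":"number"}},"required":["plan"]}

```bash
mkdir -p pics; ls
cat > h.py <<'E'
import numpy as np,cv2
from bench import robot
from scipy.spatial.transform import Rotation as R
def snap(n):
    s=robot.snapshot(n); np.savez('last_'+n+'.npz',**s); return s
def load(n): return dict(np.load('last_'+n+'.npz'))
def cam(s):
    Rm=cv2.Rodrigues(np.array(s['rvec'],float))[0]; t=np.array(s['tvec'],float).ravel(); return Rm,t,np.array(s['intrinsics'])
def pt(s,u,v,z=None):
    Rm,t,K=cam(s); d=np.linalg.inv(K)@[u,v,1]; c=-Rm.T@t; w=Rm.T@d
    if z is None:
        return Rm.T@(d*s['z_map'][int(v),int(u)]-t)
    return c+w*(z-c[2])/w[2]
def cloud(s):
    Rm,t,K=cam(s); h,w=s['z_map'].shape; U,V=np.meshgrid(np.arange(w),np.arange(h))
    d=np.stack([(U-K[0,2])/K[0,0],(V-K[1,2])/K[1,1],np.ones_like(U)],-1)*s['z_map'][...,None]
    return (d-t)@Rm
def proj(s,P):
    Rm,t,K=cam(s); q=K@(Rm@np.array(P,float)+t); return q[:2]/q[2]
def save(s,name,crop=None,k=1):
    f=s['frame'][...,::-1]
    if crop: f=f[crop[1]:crop[3],crop[0]:crop[2]]
    if k!=1: f=cv2.resize(f,None,fx=k,fy=k,interpolation=cv2.INTER_CUBIC)
    cv2.imwrite('pics/'+name,f)
E
python3 - <<'E'
from h import *
for n in('side','top'):
    s=snap(n); save(s,n+'0.png'); Rm,t,K=cam(s); print(n,-Rm.T@t,Rm[2],K[0,0])
print(robot.sense())
E
```

```text
pics
side [ 420.70786564  921.79381188 1016.11341709] [ 0.07624408 -0.75191007 -0.65484204] 474.3683485785539
top [ 349.01529424    6.9874394  1601.80051434] [ 1.13218169e-01  3.82855962e-04 -9.93570078e-01] 504.81387423068867
{'clock': 0.1, 'qpos': array([-1.20488528e+00,  2.64689400e-01,  1.60520489e+00,  1.89375672e-05,
        1.27372100e+00, -3.68957816e-02]), 'qvel': array([ 7.48749938e-04, -2.24105848e-03, -4.59812432e-03,  3.73026184e-04,
       -1.16208564e-05, -1.33603171e-03]), 'joint_torque': array([ 2.94313695e-04, -5.16708112e+01, -3.68589842e+01, -4.86764361e-05,
        6.24843640e-03,  1.67020607e-05]), 'tool_pos': array([ 264.37559414, -620.36624802,  230.09630511]), 'tool_rot': array([-0.14074437, -0.69270313, -0.14215738,  0.69292472]), 'contact_force': array([ 0.02259719, -0.04750233, -0.22668106]), 'torque': array([ 0.05186494,  0.03344167, -0.00849677]), 'finger_gap': 0.999169527326249}
```

View pics/side0.png

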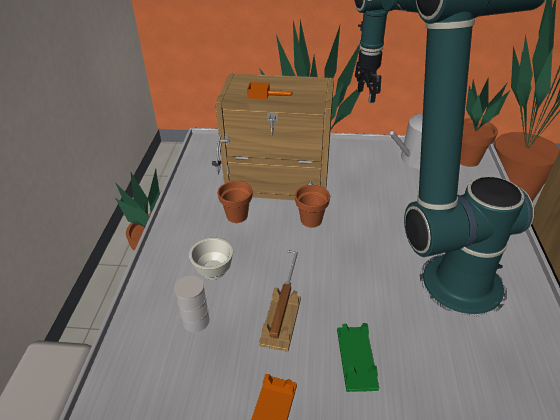

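View pics/top0.png

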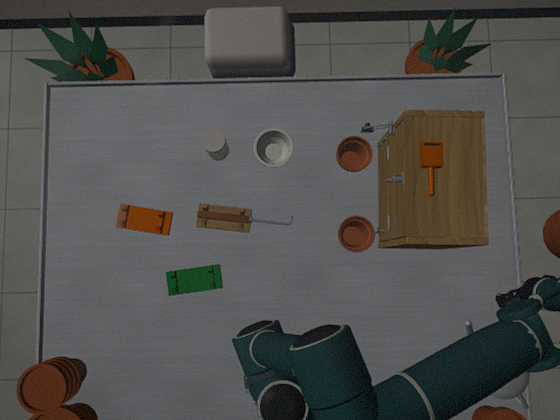

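Run:
```python
from h import *
s=load('top')
for n,u,v in [('cab fl',400,111),('cab br',486,111),('cab bl',486,243),('cab fr',385,246),('ring?',397,179),('stay',375,128),('hook',291,218),('handle l',200,218),('handle r',250,216),('mortar',273,148),('jar',214,143),('pl',354,153),('pr',356,233)]:
    print(n,pt(s,u,v).round())
print(proj(s,[0,0,0]),proj(s,[500,0,0]),proj(s,[500,-300,0]))
save(s,'topc1.png',(180,180,320,250),5)
save(s,'topc2.png',(330,100,500,260),4)
t=load('side')
save(t,'sidec1.png',(205,70,345,235),4)
save(t,'sidec2.png',(250,240,310,360),5)
```

```text
cab fl [ 829. -405.    6.]
cab br [ 824. -685.    3.]
cab bl [ 385. -507.  362.]
cab fr [ 390. -313.  111.]
ring? [ 554. -305.  328.]
stay [ 722. -280.  204.]
hook [485. -41.  44.]
handle l [492. 242.  40.]
handle r [497.  88.  14.]
mortar [715.  11.   9.]
jar [706. 185. 135.]
pl [ 693. -249.    8.]
pr [ 436. -246.    5.]
[281.41947732 376.75892162] [277.76323743 214.85210366] [371.89417603 212.77361942]
```

View pics/topc1.png

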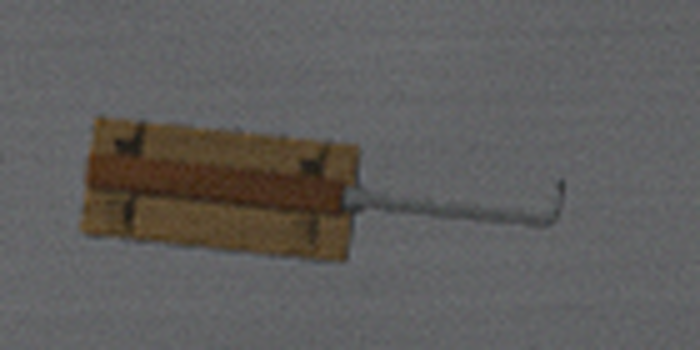

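View pics/topc2.png

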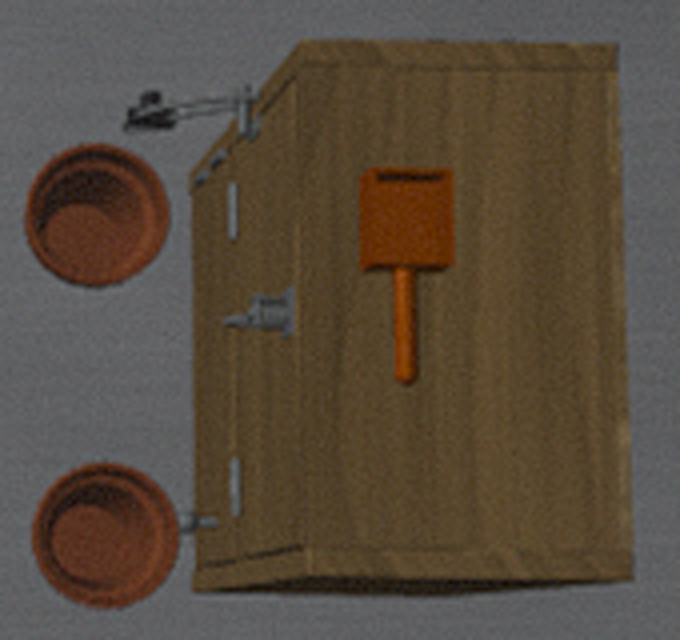

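View pics/sidec1.png

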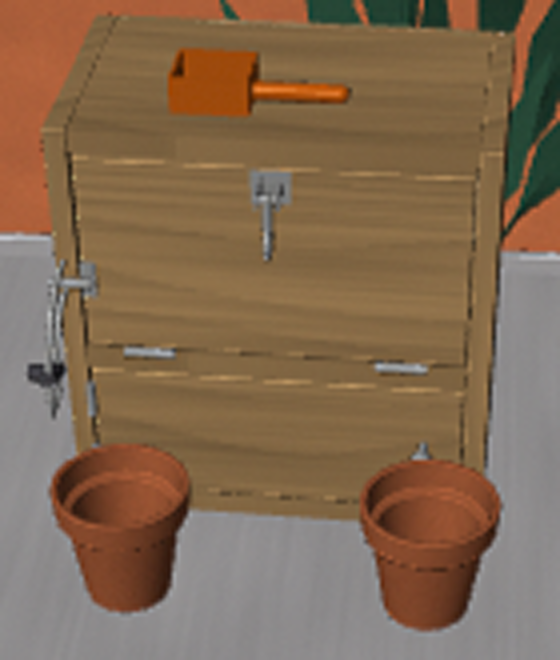

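View pics/sidec2.png

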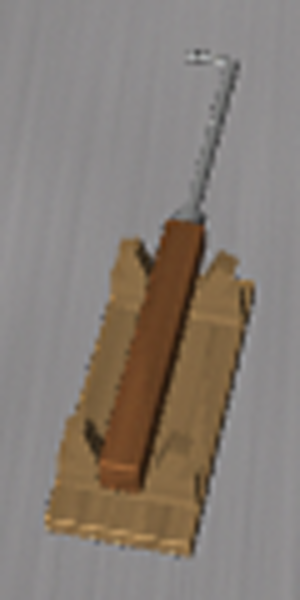

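Run:
```python
from h import *
s=load('top');t=load('side')
for n,im in(('top',s),('side',t)):
    C=cloud(im); ok=im['z_map']>0
    # cabinet top
    m=ok&(abs(C[...,2]-360)<8)&(C[...,0]>300)&(C[...,0]<800)&(C[...,1]<-250)
    P=C[m][:,:2].astype(np.float32); print(n,'top n',len(P),C[m][:,2].mean(), cv2.minAreaRect(P))
    # front plane
    m=ok&(C[...,2]>190)&(C[...,2]<330)&(C[...,0]>410)&(C[...,0]<680)&(C[...,1]<-300)&(C[...,1]>-350)
    Q=C[m]; 
    for _ in range(3):
        a=np.polyfit(Q[:,0],Q[:,1],1); r=Q[:,1]-np.polyval(a,Q[:,0]); Q=Q[abs(r)<2.5*r.std()]
    print('front slope',a, r.std(), len(Q), 'by z', np.polyfit(Q[:,2],Q[:,1],1)[0])
    # handle
    hsv=cv2.cvtColor(im['frame'],cv2.COLOR_RGB2HSV)
    m=ok&(C[...,2]>49)&(C[...,2]<66)&(C[...,1]>50)&(C[...,1]<280)&(C[...,0]>440)&(C[...,0]<540)
    P=C[m]; print('handle',len(P),np.median(P[:,2]),cv2.minAreaRect(P[:,:2].astype(np.float32)))
    # rest base
    m=ok&(C[...,2]>5)&(C[...,2]<25)&(C[...,1]>30)&(C[...,1]<300)&(C[...,0]>440)&(C[...,0]<550)
    P=C[m]; print('base',len(P),np.median(P[:,2]),cv2.minAreaRect(P[:,:2].astype(np.float32)))
m=np.zeros_like(s['z_map'])
print(hsv.shape)
```

```text
top top n 10432 359.9238138007623 ((553.5067138671875, -420.0679016113281), (203.51724243164062, 340.9874572753906), 87.67001342773438)
front slope [-3.77852996e-02 -2.98745848e+02] 0.678195655857643 1122 by z -0.0016042819611035368
handle 458 56.64809661324229 ((490.8194580078125, 150.0889129638672), (197.63595581054688, 60.22725296020508), 82.62442016601562)
base 859 11.171403982869942 ((494.9127502441406, 164.1556396484375), (267.3985595703125, 109.24650573730469), 89.79293060302734)
side top n 3196 358.5778188219077 ((552.9471435546875, -419.300537109375), (212.66348266601562, 339.79498291015625), 87.79593658447266)
front slope [-3.67219521e-02 -2.98268459e+02] 2.477231594511052 3394 by z 0.000185167048860326
handle 580 55.209900907220316 ((491.1286926269531, 155.62088012695312), (193.55946350097656, 62.07242202758789), 82.57244110107422)
base 899 11.276415192673548 ((492.4659118652344, 165.6358642578125), (190.26954650878906, 82.00267028808594), 85.467041015625)
(420, 560, 3)
```

Run:
```python
from h import *
s=load('top');t=load('side')
for n,im in(('top',s),('side',t)):
    hsv=cv2.cvtColor(cv2.GaussianBlur(im['frame'],(3,3),0),cv2.COLOR_RGB2HSV); 
    C=cloud(im)
    box=((C[...,1]>0)&(C[...,1]<300)&(C[...,0]>440)&(C[...,0]<550)&(C[...,2]>-5))
    u=[proj(im,[490,150,50])]
    print(n,u,'handle hsv',hsv[int(u[0][1]),int(u[0][0])],'base',hsv[206,240] if n=='top' else hsv[330,270])
    u0,v0=u[0].astype(int)
    reg=np.zeros(hsv.shape[:2],bool); reg[v0-60:v0+60,u0-60:u0+60]=1
    m=(reg&box&(hsv[...,0]<13)&(hsv[...,1]>110)&(hsv[...,2]>30)).astype(np.uint8)
    k,l,st,ce=cv2.connectedComponentsWithStats(m); i=1+st[1:,4].argmax(); print(st[i],ce[i])
    cn=np.argwhere(l==i)[:,::-1]
    P=np.array([pt(im,a,b,57)[:2] for a,b in cn],np.float32); print('handle',cv2.minAreaRect(P),cv2.fitLine(P,cv2.DIST_L2,0,.01,.01).ravel())
    m=(reg&(hsv[...,0]>8)&(hsv[...,0]<25)&(hsv[...,1]>70)|(l==i)).astype(np.uint8); m=cv2.morphologyEx(m,cv2.MORPH_OPEN,np.ones((3,3)))
    k,l,st,ce=cv2.connectedComponentsWithStats(m); i=1+st[1:,4].argmax(); cn=np.argwhere(l==i)[:,::-1]
    P=np.array([pt(im,a,b,11)[:2] for a,b in cn],np.float32); print('base@11',cv2.minAreaRect(P))
    R0=[557.9,-298.8,288]; print('ring px',proj(im,R0)); rp=proj(im,R0).astype(int); save(im,n+'_ring.png',(rp[0]-25,rp[1]-25,rp[0]+25,rp[1]+25),12)
```

```text
top [array([229.27705742, 217.62914419])] handle hsv [ 13 151  71] base [110   8 102]
[226 214  22   8  72] [235.45833333 217.38888889]
handle ((488.49139404296875, 127.07795715332031), (64.84020233154297, 17.187406539916992), 81.59513854980469) [1.1720166e-01 9.9310815e-01 4.8968628e+02 1.3035916e+02]
base@11 ((494.7333679199219, 172.5722198486328), (168.89349365234375, 72.51161193847656), 82.39747619628906)
ring px [390.99404725 180.17316559]
side [array([282.36104277, 302.06989708])] handle hsv [ 13 165 102] base [ 13 157  91]
[288 292   2   2   2] [288.5 292.5]
handle ((476.1708984375, 123.05718994140625), (4.247503757476807, 0.0), -123.55986022949219) [  0.5526982   0.8333815 476.1709    123.05719  ]
base@11 ((492.9754333496094, 158.2781982421875), (209.40676879882812, 77.2731704711914), 82.74169921875)
ring px [271.49803616 129.73587003]
```

```bash
cd pics; python3 -c "
import cv2,numpy as np
a=cv2.imread('top_ring.png');b=cv2.imread('side_ring.png')
cv2.imwrite('rings.png',cv2.resize(np.hstack([a,b]),(800,400)))"
```

```text
(no output)
```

View pics/rings.png

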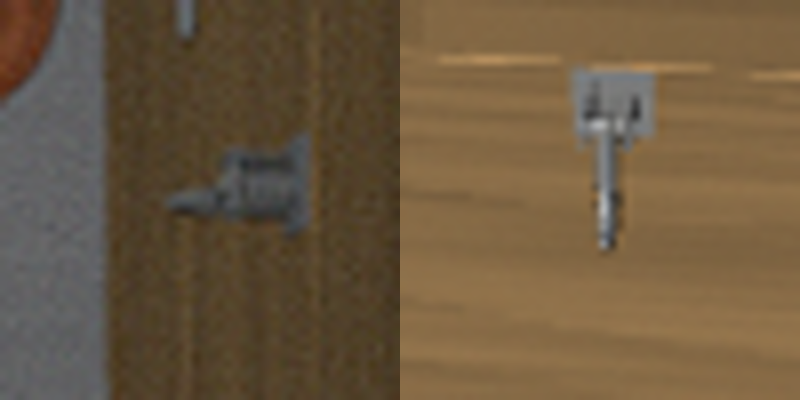

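Run:
```python
from h import *
s=load('top');t=load('side')
def c(x,y): return 180+(x+.5)/5-.5,180+(y+.5)/5-.5
for n,x,y,z in [('hl top',90,155,57),('hl bot',88,189,57),('hr top',345,180,57),('hr bot',343,213,57),('rodjoin',345,198,46),('rod end corner',548,220,46),('ball',562,185,46),('b1',95,118,11),('b2',82,236,11),('b3',347,262,11),('b4',360,148,11)]:
    print(n,pt(s,*c(x,y),z).round(1))
def d(x,y): return 250+(x+.5)/5-.5,240+(y+.5)/5-.5
print('side')
for n,x,y,z in [('near end topL',100,462,57),('near end topR',145,466,57),('far L',165,222,57),('far R',206,225,57),('corner',234,62,46),('ball',190,57,46)]:
    print(n,pt(t,*d(x,y),z).round(1))
```

```text
hl top [513.2 246.6  57. ]
hl bot [492.3 247.9  57. ]
hr top [494.3  89.9  57. ]
hr bot [474.   91.5  57. ]
rodjoin [484.2  90.7  46. ]
rod end corner [467.8 -34.5  46. ]
ball [489.3 -43.7  46. ]
b1 [541.7 250.4  11. ]
b2 [466.8 259.   11. ]
b3 [446.7  91.9  11. ]
b4 [518.8  82.5  11. ]
side
near end topL [512.6 248.5  57. ]
near end topR [490.9 249.1  57. ]
far L [493.8  95.5  57. ]
far R [472.1  95.8  57. ]
corner [465.1 -36.7  46. ]
ball [490.5 -38.8  46. ]
```

```bash
cat >> h.py <<'E'
def T():
    q=robot.sense(); w,x,y,z=q['tool_rot']; M=R.from_quat([x,y,z,w]).as_matrix(); return q,M
def go(target,yaw_y=None):
    """print shift in tool axes (mm) to world target; yaw_y desired world dir of tool y"""
    q,M=T(); d=np.array(target)-q['tool_pos']; print('pos',q['tool_pos'].round(1),'clk',round(q['clock'],2),'gap',round(q['finger_gap'],3),'F',q['contact_force'].round(2),'M',q['torque'].round(2))
    print('tool x',M[:,0].round(3),'y',M[:,1].round(3),'z',M[:,2].round(3)); print('shift world',d.round(1),'tool',(M.T@d).round(1))
    if yaw_y is not None:
        v=M.T@np.array([*yaw_y,0]); print('turn about tool x', np.arctan2(v[2],v[1]).round(4),'(or +-pi)')
E
python3 - <<'E'
from h import *
go([275,-300,300],[0.9923,-0.124])
go([493,170,180])
E
```

```text
pos [ 264.4 -620.4  230.1] clk 0.1 gap 0.999 F [ 0.02 -0.05 -0.23] M [ 0.05  0.03 -0.01]
tool x [-0.001  0.002 -1.   ] y [ 0.392 -0.92  -0.002] z [-0.92  -0.392 -0.   ]
shift world [ 10.6 320.4  69.9] tool [ -69.3 -290.7 -135.4]
turn about tool x -1.0437 (or +-pi)
pos [ 264.4 -620.4  230.1] clk 0.1 gap 0.999 F [ 0.02 -0.05 -0.23] M [ 0.05  0.03 -0.01]
tool x [-0.001  0.002 -1.   ] y [ 0.392 -0.92  -0.002] z [-0.92  -0.392 -0.   ]
shift world [228.6 790.4 -50.1] tool [  51.4 -637.4 -520.1]
```

>>> {"method": "move_arm", "body": {"plan": [{"hand": 1, "translation": [-0.018, -0.015, -0.007], "turn": 0}, {"hand": 1, "translation": [-0.018, -0.03, -0.014], "turn": 0}, {"hand": 1, "translation": [-0.018, -0.035, -0.0165], "turn": 0}, {"hand": 1, "translation": [-0.015, -0.035, -0.0165], "turn": 0}, {"hand": 1, "translation": [0, -0.035, -0.0165], "turn": 0}, {"hand": 1, "translation": [0, -0.035, -0.0165], "turn": 0}, {"hand": 1, "translation": [0, -0.035, -0.0165], "turn": 0}, {"hand": 1, "translation": [0, -0.035, -0.0165], "turn": 0}, {"hand": 1, "translation": [0, -0.035, -0.0165], "turn": 0}]}}

```text
clock: 1.0
tool_pos: [276.1, -298.9, 299.7]
tool_rot: [-0.141, -0.693, -0.142, 0.693]
contact_force: [1.1, -0.4, 0.3]
finger_gap: 0.998
```

Run:
```python
from h import *
go([400,-140,240],[0.9923,-0.124])
```

```text
pos [ 276.1 -298.9  299.7] clk 1.0 gap 0.998 F [ 1.08 -0.38  0.3 ] M [-0.01  0.03  0.01]
tool x [-0.     0.001 -1.   ] y [ 0.392 -0.92  -0.001] z [-0.92  -0.392 -0.   ]
shift world [123.9 158.9 -59.7] tool [  59.8  -97.7 -176.2]
turn about tool x -1.0442 (or +-pi)
```

>>> {"method": "move_arm", "body": {"plan": [{"hand": 1, "translation": [0.005, -0.0195, -0.035], "turn": 0}, {"hand": 1, "translation": [0.01, -0.0195, -0.035], "turn": 0}, {"hand": 1, "translation": [0.015, -0.0195, -0.035], "turn": 0}, {"hand": 1, "translation": [0.015, -0.0195, -0.035], "turn": 0}, {"hand": 1, "translation": [0.015, -0.0195, -0.035], "turn": 0}, {"hand": 1, "translation": [0, 0, 0], "turn": -0.14}, {"hand": 1, "translation": [0, 0, 0], "turn": -0.14}, {"hand": 1, "translation": [0, 0, 0], "turn": -0.14}, {"hand": 1, "translation": [0, 0, 0], "turn": -0.14}, {"hand": 1, "translation": [0, 0, 0], "turn": -0.14}]}}

```text
clock: 2.0
tool_pos: [398.9, -142.1, 239.8]
tool_rot: [-0.372, -0.601, -0.373, 0.601]
contact_force: [0.0, -0.3, -0.6]
finger_gap: 1.002
```

Run:
```python
from h import *
go([491,155,150],[0.9923,-0.124])
```

```text
pos [ 398.9 -142.1  239.8] clk 2.0 gap 1.002 F [ 0.04 -0.31 -0.61] M [ 0.   -0.04  0.03]
tool x [-0.001  0.    -1.   ] y [ 0.895 -0.446 -0.001] z [-0.446 -0.895  0.   ]
shift world [ 92.1 297.1 -89.8] tool [  89.8  -49.8 -307. ]
turn about tool x -0.3375 (or +-pi)
```

>>> {"method": "move_arm", "body": {"plan": [{"hand": 1, "translation": [0.0128, -0.0071, -0.0439], "turn": 0}, {"hand": 1, "translation": [0.0128, -0.0071, -0.0439], "turn": 0}, {"hand": 1, "translation": [0.0128, -0.0071, -0.0439], "turn": 0}, {"hand": 1, "translation": [0.0128, -0.0071, -0.0439], "turn": 0}, {"hand": 1, "translation": [0.0128, -0.0071, -0.0439], "turn": 0}, {"hand": 1, "translation": [0.0128, -0.0071, -0.0439], "turn": 0}, {"hand": 1, "translation": [0.0128, -0.0071, -0.0439], "turn": 0}, {"hand": 1, "translation": [0, 0, 0], "turn": -0.1125}, {"hand": 1, "translation": [0, 0, 0], "turn": -0.1125}, {"hand": 1, "translation": [0, 0, 0], "turn": -0.1125}]}}

```text
clock: 3.0
tool_pos: [492.9, 154.9, 149.7]
tool_rot: [-0.468, -0.53, -0.468, 0.531]
contact_force: [-0.7, -0.5, 1.3]
finger_gap: 0.998
```

Run:
```python
from h import *
s=snap('side'); t=snap('top')
go([491,155,30],[0.9923,-0.124])
save(s,'side1.png',(200,180,400,380),4); save(t,'top1.png',(150,120,350,320),4)
```

```text
pos [493.1 154.5 150.1] clk 3.1 gap 1.0 F [ 0.25 -0.27  0.85] M [ 0.02 -0.02  0.01]
tool x [-0.001 -0.    -1.   ] y [ 0.992 -0.129 -0.001] z [-0.129 -0.992  0.   ]
shift world [  -2.1    0.5 -120.1] tool [120.1  -2.   -0.3]
turn about tool x -0.0053 (or +-pi)
```

View pics/side1.png

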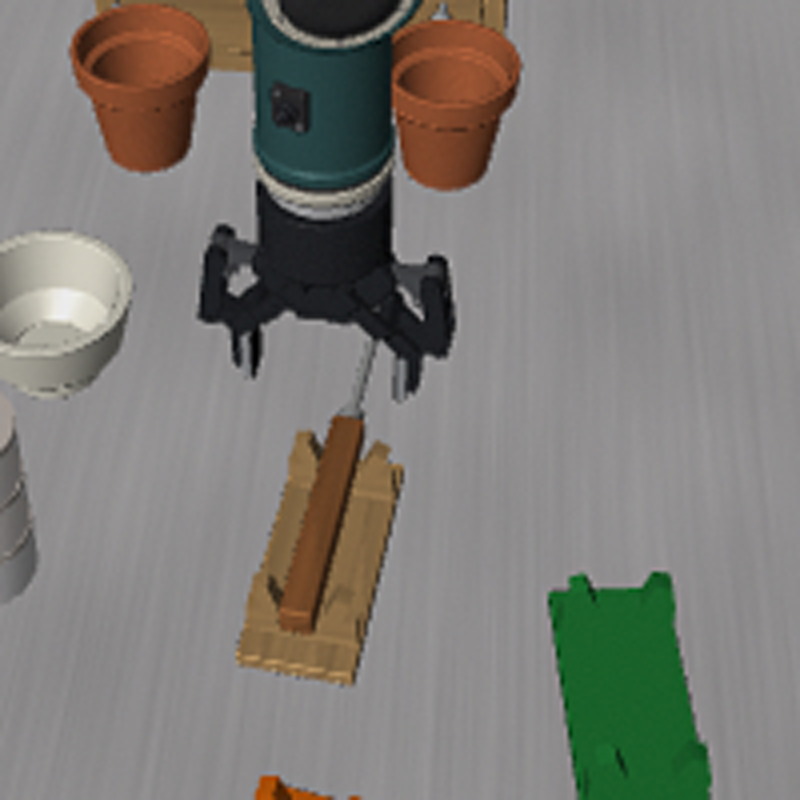

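>>> {"method": "move_arm", "body": {"plan": [{"hand": 1, "translation": [0.04, -0.002, 0], "turn": -0.004}, {"hand": 1, "translation": [0.04, 0, 0], "turn": 0}, {"hand": 1, "translation": [0.03, 0, 0], "turn": 0}, {"hand": 1, "translation": [0.014, 0, 0], "turn": 0}, {"hand": 1, "translation": [0, 0, 0], "turn": 0}, {"hand": 0, "translation": [0, 0, 0], "turn": 0}, {"hand": 0, "translation": [0, 0, 0], "turn": 0}, {"hand": 0, "translation": [0, 0, 0], "turn": 0}, {"hand": 0, "translation": [0, 0, 0], "turn": 0}, {"hand": 0, "translation": [0, 0, 0], "turn": 0}], "grip_force": 120}}

```text
clock: 4.1
tool_pos: [492.7, 154.8, 28.2]
tool_rot: [0.468, 0.531, 0.467, -0.53]
contact_force: [-1.3, -0.5, 6.3]
finger_gap: 0.236
```

Run:
```python
from h import *
s=snap('side'); 
go([491,155,30],[0.9923,-0.124])
save(s,'side2.png',(200,200,360,360),5)
```

```text
pos [492.6 154.8  28.2] clk 4.15 gap 0.239 F [-1.39 -0.63  6.47] M [ 0.    0.21 -0.02]
tool x [ 0.002  0.001 -1.   ] y [ 0.992 -0.126  0.002] z [-0.126 -0.992 -0.001]
shift world [-1.6  0.2  1.8] tool [-1.8 -1.6  0.1]
turn about tool x -0.0023 (or +-pi)
```

View pics/side2.png

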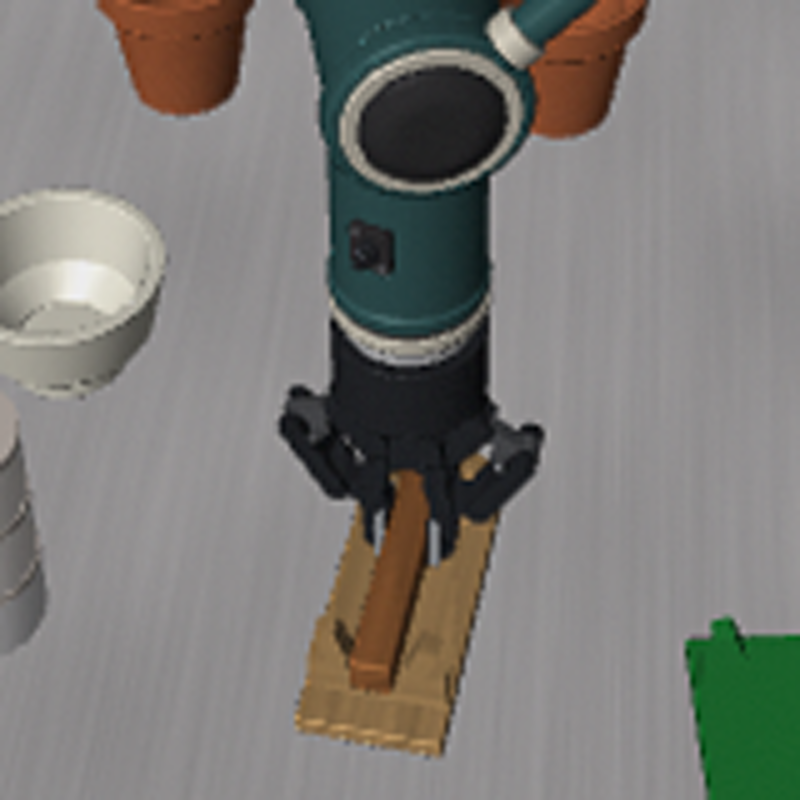

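>>> {"method": "move_arm", "body": {"plan": [{"hand": 0, "translation": [-0.01, 0, 0], "turn": 0}, {"hand": 0, "translation": [-0.02, 0, 0], "turn": 0}, {"hand": 0, "translation": [-0.03, 0, 0], "turn": 0}, {"hand": 0, "translation": [-0.03, 0, 0], "turn": 0}, {"hand": 0, "translation": [-0.03, 0, 0], "turn": 0}, {"hand": 0, "translation": [-0.03, 0, 0], "turn": 0}, {"hand": 0, "translation": [-0.03, 0, 0], "turn": 0}, {"hand": 0, "translation": [-0.03, 0, 0], "turn": 0}, {"hand": 0, "translation": [-0.025, 0, 0], "turn": 0}, {"hand": 0, "translation": [0, 0, 0], "turn": 0}]}}

```text
clock: 5.15
tool_pos: [493.8, 155.2, 266.5]
tool_rot: [0.469, 0.533, 0.466, -0.528]
contact_force: [0.1, 0.1, -1.8]
finger_gap: 0.239
```

Run:
```python
from h import *
s=snap('side'); t=snap('top')
go([553,-70,269],[0.9993,-0.038])
q,M=T(); H=q['tool_pos']+M@np.array([-19,11.5,195]); print(H)
for n,im in(('s',s),('t',t)):
    p=proj(im,H); print(n,p); p=p.astype(int); save(im,n+'hook.png',(p[0]-40,p[1]-40,p[0]+40,p[1]+40),5)
a=cv2.imread('pics/shook.png');b=cv2.imread('pics/thook.png');cv2.imwrite('pics/hooks.png',np.hstack([a,b]))
```

```text
pos [491.4 154.5 261.7] clk 5.25 gap 0.235 F [ 0.1  -1.28 -2.42] M [ 0.06 -0.02 -0.01]
tool x [ 0.001  0.    -1.   ] y [ 0.992 -0.126  0.001] z [-0.126 -0.992 -0.   ]
shift world [  61.6 -224.5    7.3] tool [ -7.3  89.5 214.9]
turn about tool x -0.0885 (or +-pi)
[478.16050895 -40.37980323 280.66041632]
s [292.59867536 185.79954316]
t [293.54390574 212.75520053]
```

View pics/hooks.png

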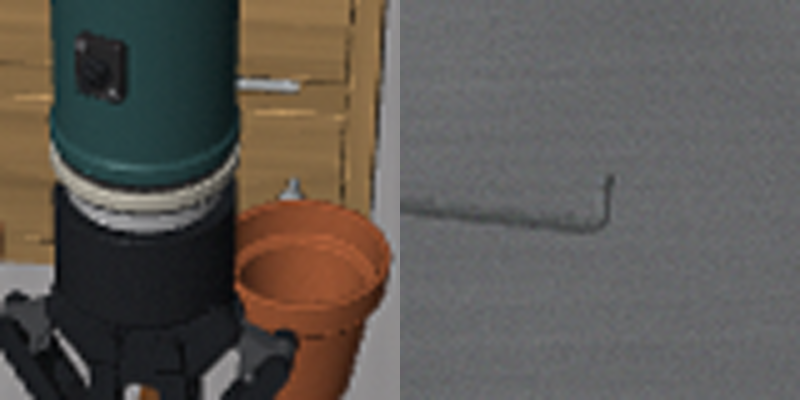

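Run:
```python
from h import *
t=load('top'); C=cloud(t)
m=(C[...,2]>200)&(C[...,2]<300)&(C[...,1]<90)&(C[...,1]>-60)&(C[...,0]>440)&(C[...,0]<520)
P=C[m]; i=P[:,1].argsort(); print(P[i][::max(1,len(P)//25)].round(1))
q=P[P[:,1]<60]; print(len(q),np.polyfit(q[:,1],q[:,2],1), np.polyfit(q[:,1],q[:,0],1))
```

```text
[[490.6 -44.5 281.3]
 [480.  -41.6 282.1]
 [490.5 -39.2 283. ]
 [474.6 -38.8 283.5]
 [464.2 -35.9 282.7]
 [464.3 -30.6 283.3]
 [466.5 -25.3 289.7]
 [469.9 -17.7 283.2]
 [466.2 -12.2 295.5]
 [467.5  -7.1 282.4]
 [467.9  -1.9 280. ]
 [473.    5.9 283.4]
 [470.1  11.2 287.3]
 [470.6  16.4 282.9]
 [471.2  21.7 277.7]
 [476.   29.4 284.7]
 [476.1  37.2 286.3]
 [476.1  42.4 287.3]
 [473.5  47.7 287.5]
 [476.1  52.8 289.7]
 [479.2  60.7 285.9]
 [481.7  65.8 288.3]
 [479.6  71.3 284.4]
 [482.2  76.4 286.6]
 [487.6  79.  285.4]
 [487.7  81.6 285.5]
 [476.9  84.2 288.8]
 [477.1  86.9 286.8]
 [485.   89.4 286.9]]
120 [2.03121634e-02 2.83979778e+02] [1.28899770e-02 4.73660055e+02]
```

Run:
```python
from h import *
go([514.8,-61.5,269],[0.9993,-0.038])
t=load('side'); t=dict(np.load('last_side.npz'))
for z in(288,274.5): print(proj(t,[557.9,-298.8,z]))
```

```text
pos [491.4 154.5 261.7] clk 5.25 gap 0.235 F [ 0.1  -1.28 -2.42] M [ 0.06 -0.02 -0.01]
tool x [ 0.001  0.    -1.   ] y [ 0.992 -0.126  0.001] z [-0.126 -0.992 -0.   ]
shift world [  23.4 -216.     7.3] tool [ -7.3  50.5 211.3]
turn about tool x -0.0885 (or +-pi)
[271.49803616 129.73587003]
[271.59235475 133.69418041]
```

>>> {"method": "move_arm", "body": {"plan": [{"hand": 0, "translation": [-0.001, 0.003, 0.015], "turn": 0}, {"hand": 0, "translation": [-0.001, 0.006, 0.025], "turn": 0}, {"hand": 0, "translation": [-0.001, 0.008, 0.03], "turn": 0}, {"hand": 0, "translation": [-0.001, 0.008, 0.03], "turn": 0}, {"hand": 0, "translation": [-0.001, 0.008, 0.03], "turn": 0}, {"hand": 0, "translation": [-0.001, 0.008, 0.03], "turn": 0}, {"hand": 0, "translation": [-0.0005, 0.006, 0.03], "turn": 0}, {"hand": 0, "translation": [0, 0.0035, 0.0213], "turn": 0}, {"hand": 0, "translation": [0, 0, 0], "turn": -0.045}, {"hand": 0, "translation": [0, 0, 0], "turn": -0.0435}]}}

```text
clock: 6.25
tool_pos: [513.3, -63.0, 265.6]
tool_rot: [-0.489, -0.508, -0.492, 0.511]
contact_force: [0.1, -0.2, -1.1]
finger_gap: 0.238
```

Run:
```python
from h import *
s=snap('side'); t=snap('top')
go([513.3,-101.5,269],[0.9993,-0.038])
q,M=T(); H=q['tool_pos']+M@np.array([-19,12,195.5]); print('hook',H)
for n,im in(('s',s),('t',t)):
    p=proj(im,H); print(n,p,proj(im,[557.9,-298.8,288])); p=(p+proj(im,[557.9,-298.8,288]))/2;p=p.astype(int);print(p); save(im,n+'hook2.png',(p[0]-30,p[1]-30,p[0]+30,p[1]+30),7)
a=cv2.imread('pics/shook2.png');b=cv2.imread('pics/thook2.png');cv2.imwrite('pics/hooks2.png',np.hstack([a,b])[:,:800] if 0 else cv2.resize(np.hstack([a,b]),(800,400),interpolation=cv2.INTER_AREA))
```

```text
pos [513.5 -62.3 265.8] clk 6.35 gap 0.237 F [-0.01  0.35 -1.66] M [ 0.07  0.01 -0.01]
tool x [-0.004  0.    -1.   ] y [ 0.999 -0.039 -0.004] z [-0.039 -0.999 -0.   ]
shift world [ -0.2 -39.2   3.2] tool [-3.2  1.3 39.1]
turn about tool x -0.001 (or +-pi)
hook [ 517.92028103 -258.16846876  284.7197346 ]
s [283.8634986 138.4772332] [271.49803616 129.73587003]
[277 134]
t [375.99393349 195.73233815] [390.99404725 180.17316559]
[383 187]
```

View pics/hooks2.png

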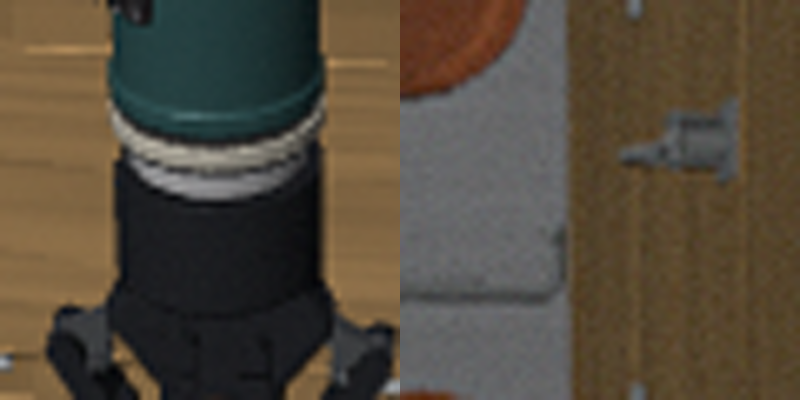

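Run:
```python
from h import *
t=load('top')
k=20; x0,y0=368,170
f=t['frame'][y0:y0+32,x0:x0+40,::-1]; f=cv2.resize(f,None,fx=k,fy=k,interpolation=cv2.INTER_CUBIC); f=cv2.convertScaleAbs(f,alpha=1.8)
def mk(P,c):
    u,v=proj(t,P); p=(int((u-x0+.5)*k),int((v-y0+.5)*k)); cv2.circle(f,p,4,c,-1)
R0=np.array([557.9,-298.8,288]); o=np.array([.038,.999,0])
mk(R0,(0,0,255)); mk(R0+13.5*o,(0,255,0)); mk(R0-13.5*o,(255,255,0)); mk(R0-21*o+[0,0,0],(255,0,0))
q,M=T()
for yy,c in((0,(0,0,255)),(11.5,(0,255,255)),(23.5,(0,255,0))): mk(q['tool_pos']+M@np.array([-19,yy,195]),c)
cv2.imwrite('pics/z3.png',f)
```

```text
(no output)
```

View pics/z3.png

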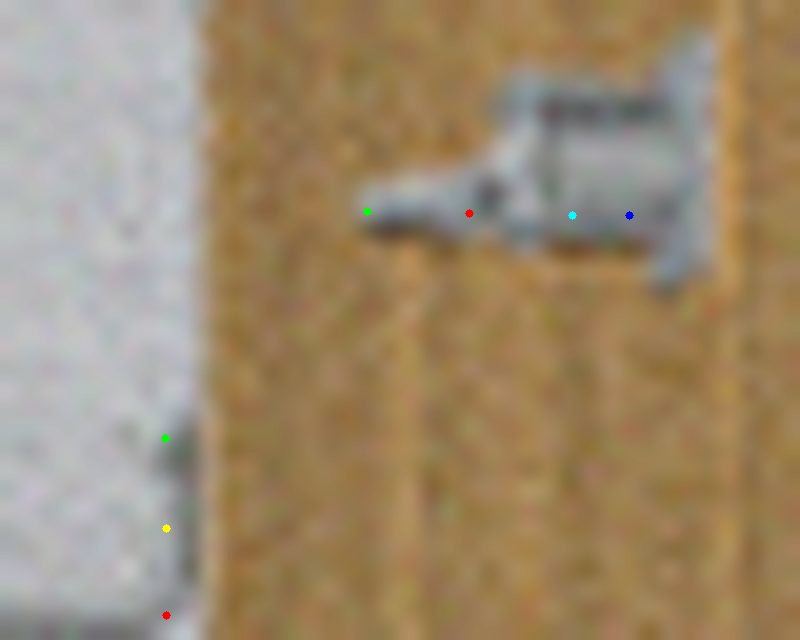

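>>> {"method": "move_arm", "body": {"plan": [{"hand": 0, "translation": [-0.0042, 0.001, 0.008], "turn": 0}, {"hand": 0, "translation": [0, 0, 0.01], "turn": 0}, {"hand": 0, "translation": [0, 0, 0.01], "turn": 0}, {"hand": 0, "translation": [0, 0, 0.0087], "turn": 0}, {"hand": 0, "translation": [0, 0, 0], "turn": 0}, {"hand": 0, "translation": [0, 0, 0], "turn": 0}]}}

```text
clock: 6.95
tool_pos: [514.5, -98.4, 272.3]
tool_rot: [0.49, 0.51, 0.49, -0.51]
contact_force: [-0.4, 0.1, -1.5]
finger_gap: 0.237
```

```bash
cat > z.py <<'E'
import sys
from h import *
t=snap('top'); k=20; x0,y0=int(sys.argv[2]),int(sys.argv[3])
f=t['frame'][y0:y0+32,x0:x0+40,::-1]; f=cv2.resize(f,None,fx=k,fy=k,interpolation=cv2.INTER_CUBIC); f=cv2.convertScaleAbs(f,alpha=1.8)
def mk(P,c):
    u,v=proj(t,P); p=(int((u-x0+.5)*k),int((v-y0+.5)*k)); cv2.circle(f,p,4,c,-1)
R0=np.array([557.9,-298.3,288]); mk(R0,(0,0,255))
q,M=T()
for yy,c in((0,(0,0,255)),(11.5,(0,255,255)),(23.5,(0,255,0))): mk(q['tool_pos']+M@np.array([-18,yy,197]),c)
cv2.imwrite('pics/'+sys.argv[1],f)
go(q['tool_pos'],[0.9993,-0.038])
H=q['tool_pos']+M@np.array([-18,11.5,197]); print('hook',H.round(1),'ring-hook tool',(M.T@(R0-H)).round(1))
C=cloud(t); m=(C[...,2]>270)&(C[...,2]<310)&(C[...,1]<-150)&(C[...,1]>-310)&(C[...,0]>500)&(C[...,0]<545)
P=C[m]; P=P[P[:,1]<-190]; print('rod/hook z med',len(P),np.median(P[:,2]) if len(P) else '')
E
python3 z.py z4.png 368 170
```

```text
pos [514.5 -98.2 272.3] clk 7.0 gap 0.233 F [-0.05  0.22 -1.84] M [-0.04 -0.01  0.05]
tool x [-0.  0. -1.] y [ 0.999 -0.039 -0.   ] z [-0.039 -0.999 -0.   ]
shift world [0. 0. 0.] tool [0. 0. 0.]
turn about tool x -0.0005 (or +-pi)
hook [ 518.4 -295.5  290.2] ring-hook tool [ 2.2 39.6  1.3]
rod/hook z med 111 292.61333902159794
```

View pics/z4.png

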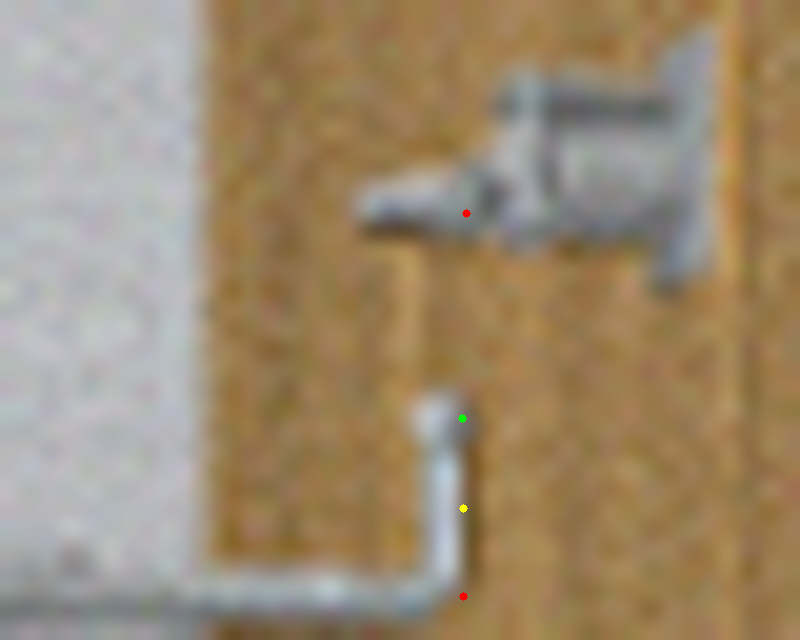

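>>> {"method": "move_arm", "body": {"plan": [{"hand": 0, "translation": [0.002, 0, 0.0015], "turn": 0}, {"hand": 0, "translation": [0, 0.005, 0], "turn": 0}, {"hand": 0, "translation": [0, 0.005, 0], "turn": 0}, {"hand": 0, "translation": [0, 0.003, 0], "turn": 0}, {"hand": 0, "translation": [0, 0, 0], "turn": 0}, {"hand": 0, "translation": [0, 0, 0], "turn": 0}]}}

```text
clock: 7.6
tool_pos: [527.6, -100.0, 270.3]
tool_rot: [-0.49, -0.509, -0.491, 0.509]
contact_force: [-0.1, -0.1, -1.3]
finger_gap: 0.234
```

```bash
python3 z.py z5.png 368 165
```

```text
pos [ 527.5 -100.   270.3] clk 7.65 gap 0.234 F [ 0.47  0.6  -1.28] M [ 0.03 -0.02  0.  ]
tool x [-0.  0. -1.] y [ 0.999 -0.038 -0.   ] z [-0.038 -0.999 -0.   ]
shift world [0. 0. 0.] tool [0. 0. 0.]
turn about tool x 0.0002 (or +-pi)
hook [ 531.6 -297.3  288.3] ring-hook tool [ 0.3 26.3 -0. ]
rod/hook z med 112 290.37613623079557
```

View pics/z5.png

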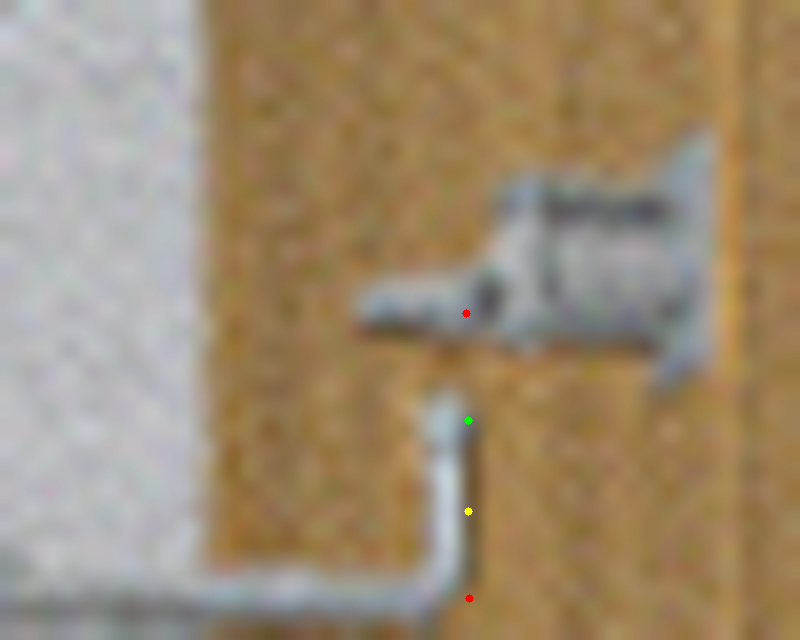

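>>> {"method": "move_arm", "body": {"plan": [{"hand": 0, "translation": [0, 0.003, 0.001], "turn": 0}, {"hand": 0, "translation": [0, 0.003, 0], "turn": 0}, {"hand": 0, "translation": [0, 0.003, 0], "turn": 0}, {"hand": 0, "translation": [0, 0.002, 0], "turn": 0}, {"hand": 0, "translation": [0, 0.002, 0], "turn": 0}, {"hand": 0, "translation": [0, 0, 0], "turn": 0}]}}

```text
clock: 8.25
tool_pos: [540.7, -101.6, 270.3]
tool_rot: [-0.49, -0.509, -0.49, 0.509]
contact_force: [0.6, 0.2, -1.4]
finger_gap: 0.238
```

```bash
python3 z.py z6.png 368 165
```

```text
pos [ 540.6 -101.6  270.3] clk 8.3 gap 0.235 F [ 0.16 -0.4  -2.24] M [ 0.07 -0.03 -0.01]
tool x [-0.  0. -1.] y [ 0.999 -0.038 -0.   ] z [-0.038 -0.999 -0.   ]
shift world [0. 0. 0.] tool [0. 0. 0.]
turn about tool x 0.0001 (or +-pi)
hook [ 544.6 -298.9  288.3] ring-hook tool [ 0.3 13.3 -1.1]
rod/hook z med 102 290.2931075136711
```

View pics/z6.png

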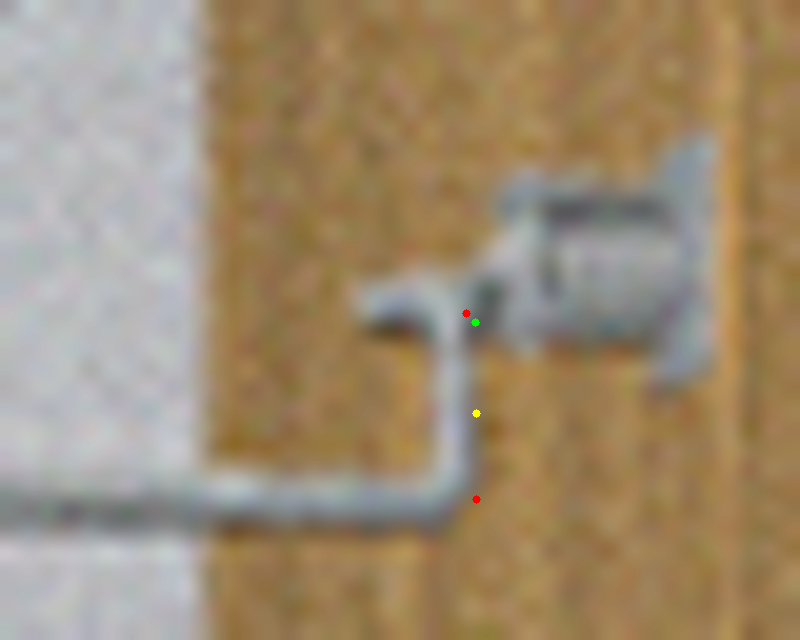

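>>> {"method": "move_arm", "body": {"plan": [{"hand": 0, "translation": [0, 0.003, 0], "turn": 0}, {"hand": 0, "translation": [0, 0.003, 0], "turn": 0}, {"hand": 0, "translation": [0, 0.003, 0], "turn": 0}, {"hand": 0, "translation": [0, 0.003, 0], "turn": 0}, {"hand": 0, "translation": [0, 0, 0], "turn": 0}, {"hand": 0, "translation": [0, 0, 0], "turn": 0}]}}

```text
clock: 8.9
tool_pos: [552.5, -102.1, 270.3]
tool_rot: [-0.49, -0.509, -0.49, 0.509]
contact_force: [-0.5, -0.3, -1.6]
finger_gap: 0.237
```

```bash
python3 z.py z7.png 368 165
```

```text
pos [ 552.4 -102.1  270.3] clk 8.95 gap 0.234 F [ 0.37  0.53 -1.82] M [ 0.09 -0.    0.04]
tool x [-0.  0. -1.] y [ 0.999 -0.038 -0.   ] z [-0.038 -0.999 -0.   ]
shift world [0. 0. 0.] tool [0. 0. 0.]
turn about tool x 0.0 (or +-pi)
hook [ 556.4 -299.4  288.3] ring-hook tool [ 0.3  1.4 -1.1]
rod/hook z med 49 291.35909168298633
```

View pics/z7.png

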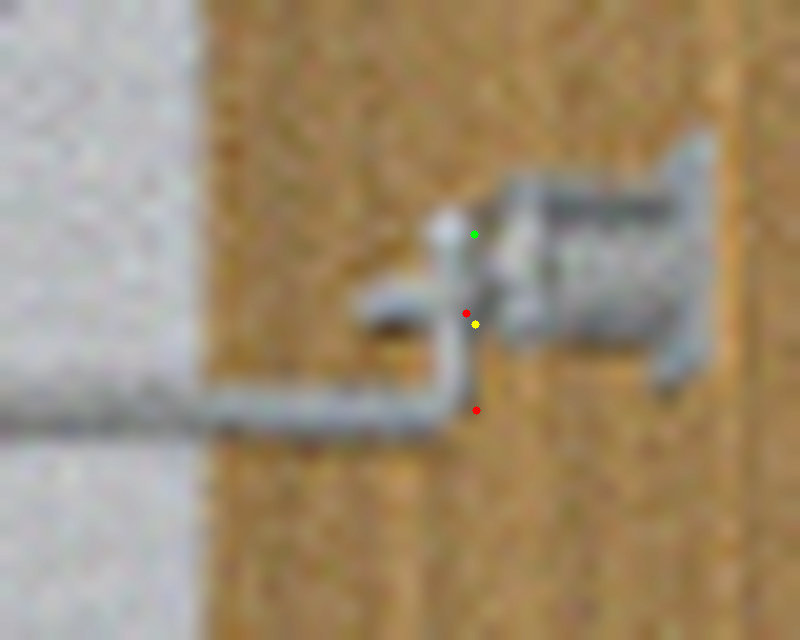

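>>> {"method": "move_arm", "body": {"plan": [{"hand": 0, "translation": [0, 0.001, -0.001], "turn": 0}, {"hand": 0, "translation": [0, 0, -0.001], "turn": 0}, {"hand": 0, "translation": [0, 0, -0.001], "turn": 0}, {"hand": 0, "translation": [0, 0, -0.001], "turn": 0}, {"hand": 0, "translation": [0, 0, -0.001], "turn": 0}, {"hand": 0, "translation": [0, 0, -0.001], "turn": 0}]}}

```text
clock: 9.55
tool_pos: [553.7, -96.1, 270.4]
tool_rot: [-0.49, -0.509, -0.49, 0.509]
contact_force: [0.1, 0.2, -0.4]
finger_gap: 0.238
```

>>> {"method": "move_arm", "body": {"plan": [{"hand": 0, "translation": [0, 0, -0.001], "turn": 0}, {"hand": 0, "translation": [0, 0, -0.001], "turn": 0}]}}

```text
clock: 9.75
tool_pos: [553.8, -95.4, 270.4]
tool_rot: [-0.491, -0.509, -0.49, 0.51]
contact_force: [-0.2, -7.2, -2.9]
finger_gap: 0.232
```

```bash
python3 z.py z8.png 368 165
```

```text
pos [553.8 -95.4 270.4] clk 9.8 gap 0.24 F [-0.25 -5.99 -2.42] M [-0.73 -0.01  0.01]
tool x [ 0.    -0.003 -1.   ] y [ 0.999 -0.038  0.   ] z [-0.038 -0.999  0.003]
shift world [0. 0. 0.] tool [0. 0. 0.]
turn about tool x -0.0002 (or +-pi)
hook [ 557.7 -292.6  288.9] ring-hook tool [0.9 0.4 5.7]
rod/hook z med 39 291.38066383959375
```

View pics/z8.png

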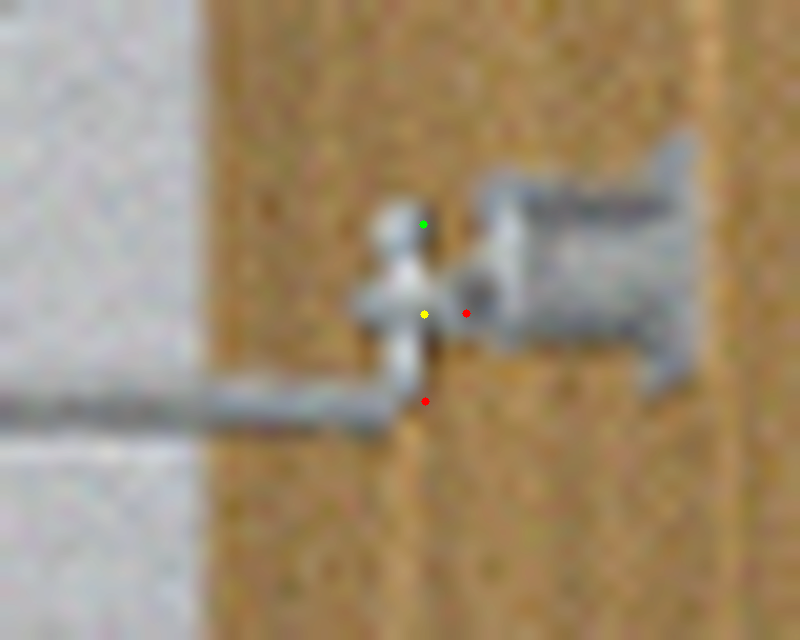

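>>> {"method": "move_arm", "body": {"plan": [{"hand": 0, "translation": [0, 0, -0.0005], "turn": 0}, {"hand": 0, "translation": [0, 0, -0.0005], "turn": 0}]}}

```text
clock: 10.0
tool_pos: [553.8, -94.9, 270.4]
tool_rot: [-0.491, -0.509, -0.489, 0.51]
contact_force: [0.1, -7.2, -2.9]
finger_gap: 0.235
```

```bash
python3 z.py z9.png 368 165
```

```text
pos [553.8 -94.9 270.4] clk 10.05 gap 0.235 F [ 0.61 -6.35 -3.15] M [-0.79  0.01 -0.02]
tool x [ 0.    -0.003 -1.   ] y [ 0.999 -0.038  0.   ] z [-0.038 -0.999  0.003]
shift world [0. 0. 0.] tool [0. 0. 0.]
turn about tool x -0.0004 (or +-pi)
hook [ 557.8 -292.1  289.1] ring-hook tool [1.1 0.4 6.2]
rod/hook z med 42 290.72643901167373
```

View pics/z9.png

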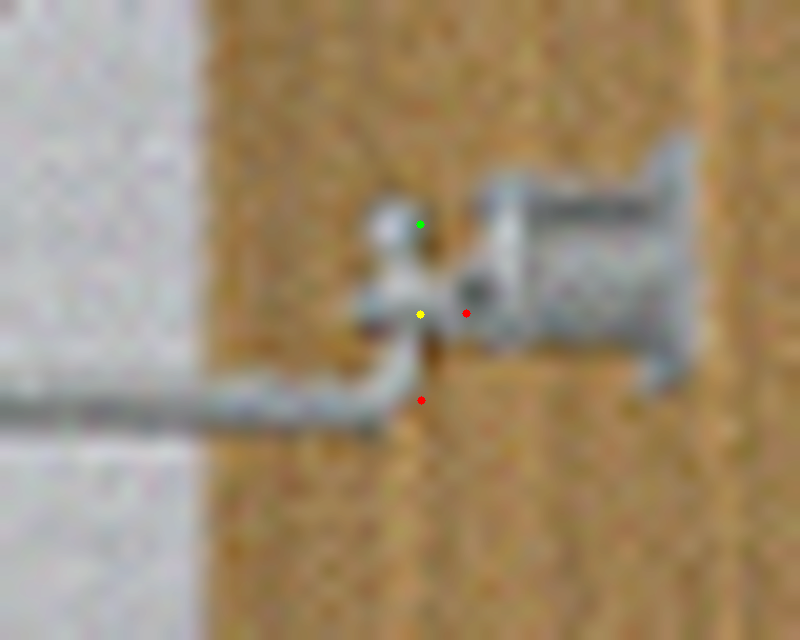

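>>> {"method": "move_arm", "body": {"plan": [{"hand": 0, "translation": [0, 0, -0.0005], "turn": 0}, {"hand": 0, "translation": [0, 0, -0.0005], "turn": 0}, {"hand": 0, "translation": [0, 0, -0.0005], "turn": 0}]}}

```text
clock: 10.35
tool_pos: [553.9, -93.7, 270.4]
tool_rot: [-0.491, -0.509, -0.489, 0.51]
contact_force: [0.9, -6.7, -2.3]
finger_gap: 0.235
```

>>> {"method": "move_arm", "body": {"plan": [{"hand": 0, "translation": [0, 0, -0.0005], "turn": 0}, {"hand": 0, "translation": [0, 0, -0.0005], "turn": 0}, {"hand": 0, "translation": [0, 0, -0.0005], "turn": 0}]}}

```text
clock: 10.65
tool_pos: [554.0, -92.3, 270.5]
tool_rot: [-0.491, -0.509, -0.489, 0.51]
contact_force: [0.1, -7.6, -2.1]
finger_gap: 0.238
```

>>> {"method": "move_arm", "body": {"plan": [{"hand": 0, "translation": [0, 0, -0.0005], "turn": 0}, {"hand": 0, "translation": [0, 0, -0.0005], "turn": 0}, {"hand": 0, "translation": [0, 0, -0.0005], "turn": 0}]}}

```text
clock: 10.95
tool_pos: [554.0, -90.9, 270.6]
tool_rot: [-0.491, -0.509, -0.489, 0.511]
contact_force: [0.8, -8.1, -1.5]
finger_gap: 0.24
```

```bash
python3 z.py z10.png 368 165
```

```text
pos [554.1 -90.8 270.6] clk 11.0 gap 0.238 F [-0.26 -6.85 -1.68] M [-1.08  0.01 -0.09]
tool x [ 0.    -0.004 -1.   ] y [ 0.999 -0.039  0.   ] z [-0.039 -0.999  0.004]
shift world [0. 0. 0.] tool [0. 0. 0.]
turn about tool x -0.0006 (or +-pi)
hook [ 557.9 -288.   289.4] ring-hook tool [ 1.4  0.4 10.2]
rod/hook z med 34 290.29142110071086
```

View pics/z10.png

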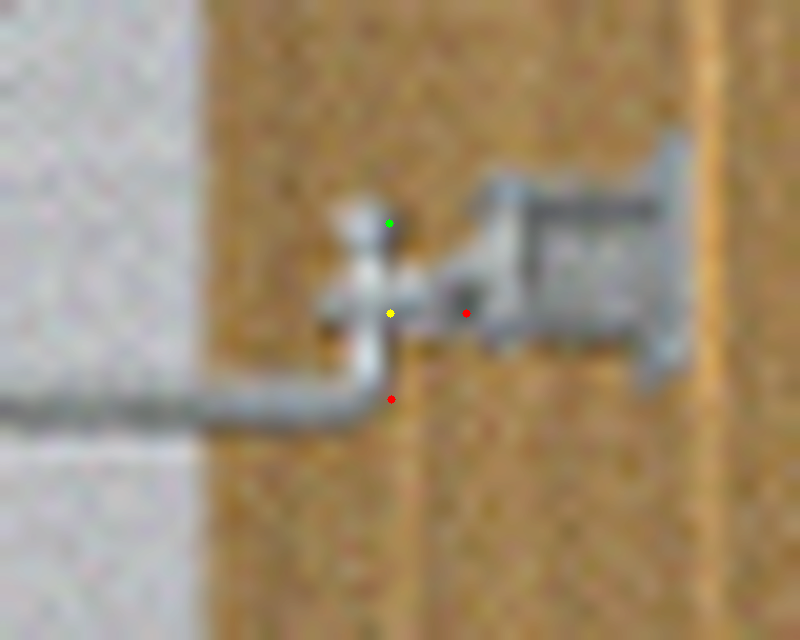

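>>> {"method": "move_arm", "body": {"plan": [{"hand": 0, "translation": [0, 0, -0.0005], "turn": 0}, {"hand": 0, "translation": [0, 0, -0.0005], "turn": 0}]}}

```text
clock: 11.2
tool_pos: [554.1, -90.0, 270.6]
tool_rot: [-0.491, -0.509, -0.489, 0.511]
contact_force: [0.6, -9.6, -1.5]
finger_gap: 0.235
```

```bash
python3 z.py z11.png 368 165
```

```text
pos [554.1 -89.9 270.7] clk 11.25 gap 0.236 F [ 0.11 -7.18 -1.13] M [-1.13  0.03 -0.13]
tool x [ 0.    -0.004 -1.   ] y [ 0.999 -0.039  0.001] z [-0.039 -0.999  0.004]
shift world [0. 0. 0.] tool [0. 0. 0.]
turn about tool x -0.0006 (or +-pi)
hook [ 558.  -287.1  289.5] ring-hook tool [ 1.5  0.3 11.2]
rod/hook z med 38 292.41777875396804
```

View pics/z11.png

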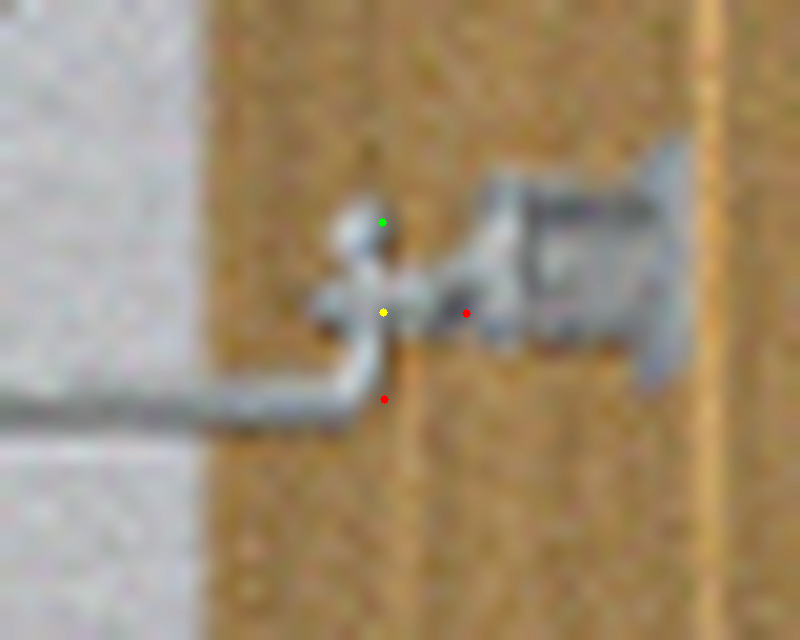

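>>> {"method": "move_arm", "body": {"plan": [{"hand": 0, "translation": [0, 0, -0.0004], "turn": 0}, {"hand": 0, "translation": [0, 0, -0.0004], "turn": 0}, {"hand": 0, "translation": [0, 0, 0], "turn": 0}]}}

```text
clock: 11.55
tool_pos: [554.2, -89.1, 270.7]
tool_rot: [-0.491, -0.509, -0.489, 0.51]
contact_force: [-0.2, -7.2, -0.9]
finger_gap: 0.237
```

>>> {"method": "move_arm", "body": {"plan": [{"hand": 0, "translation": [0, 0, -0.0004], "turn": 0}, {"hand": 0, "translation": [0, 0, -0.0004], "turn": 0}, {"hand": 0, "translation": [0, 0, 0], "turn": 0}]}}

```text
clock: 11.85
tool_pos: [554.1, -86.3, 270.5]
tool_rot: [0.49, 0.509, 0.49, -0.509]
contact_force: [-0.2, -1.7, -0.6]
finger_gap: 0.232
```

```bash
python3 z.py z12.png 368 165
```

```text
pos [554.1 -86.1 270.5] clk 11.9 gap 0.236 F [-0.49 -1.98 -0.97] M [-0.39  0.02 -0.04]
tool x [ 0. -0. -1.] y [ 0.999 -0.038  0.   ] z [-0.038 -0.999  0.   ]
shift world [0. 0. 0.] tool [0. 0. 0.]
turn about tool x -0.0001 (or +-pi)
hook [ 558.1 -283.4  288.5] ring-hook tool [ 0.5  0.4 14.9]
rod/hook z med 36 290.4203387758067
```

View pics/z12.png

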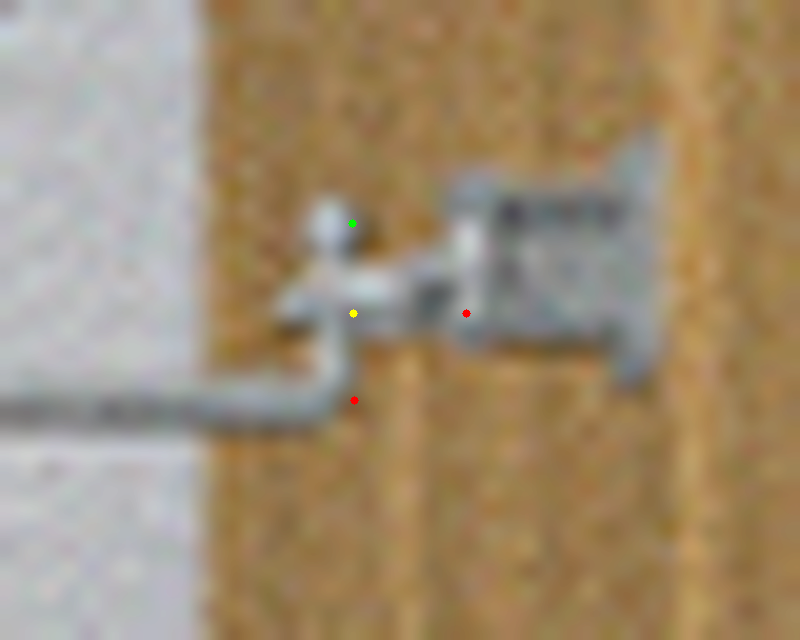

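>>> {"method": "move_arm", "body": {"plan": [{"hand": 0, "translation": [0.0015, 0, -0.001], "turn": 0}, {"hand": 0, "translation": [0.002, 0, -0.002], "turn": 0}, {"hand": 0, "translation": [0.002, 0, -0.002], "turn": 0}, {"hand": 0, "translation": [0.0015, 0, -0.001], "turn": 0}]}}

```text
clock: 12.3
tool_pos: [554.1, -79.2, 262.9]
tool_rot: [0.49, 0.51, 0.491, -0.509]
contact_force: [0.3, 0.2, -2.1]
finger_gap: 0.236
```

```bash
python3 z.py z13.png 362 165
python3 - <<'E'
import numpy as np
for th in np.arange(.15,1.36,.05): print(round(th,2),round(21*np.cos(th)+118*np.sin(th),1),round(170+118*np.cos(th)-21*np.sin(th),1))
E
```

```text
pos [553.9 -78.9 262.5] clk 12.35 gap 0.237 F [-0.21  0.02 -1.47] M [ 0.05 -0.    0.06]
tool x [-0.001  0.002 -1.   ] y [ 0.999 -0.038 -0.001] z [-0.038 -0.999 -0.002]
shift world [0. 0. 0.] tool [0. 0. 0.]
turn about tool x 0.0003 (or +-pi)
hook [ 558.  -276.2  280.1] ring-hook tool [-8.   0.7 22.1]
rod/hook z med 30 284.44020924500524
0.15 38.4 283.5
0.2 44.0 281.5
0.25 49.5 279.1
0.3 54.9 276.5
0.35 60.2 273.6
0.4 65.3 270.5
0.45 70.2 267.1
0.5 75.0 263.5
0.55 79.6 259.6
0.6 84.0 255.5
0.65 88.1 251.2
0.7 92.1 246.7
0.75 95.8 242.0
0.8 99.3 237.1
0.85 102.5 232.1
0.9 105.5 226.9
0.95 108.2 221.6
1.0 110.6 216.1
1.05 112.8 210.5
1.1 114.7 204.8
1.15 116.3 199.0
1.2 117.6 193.2
1.25 118.6 187.3
1.3 119.3 181.3
1.35 119.7 175.4
```

View pics/z13.png

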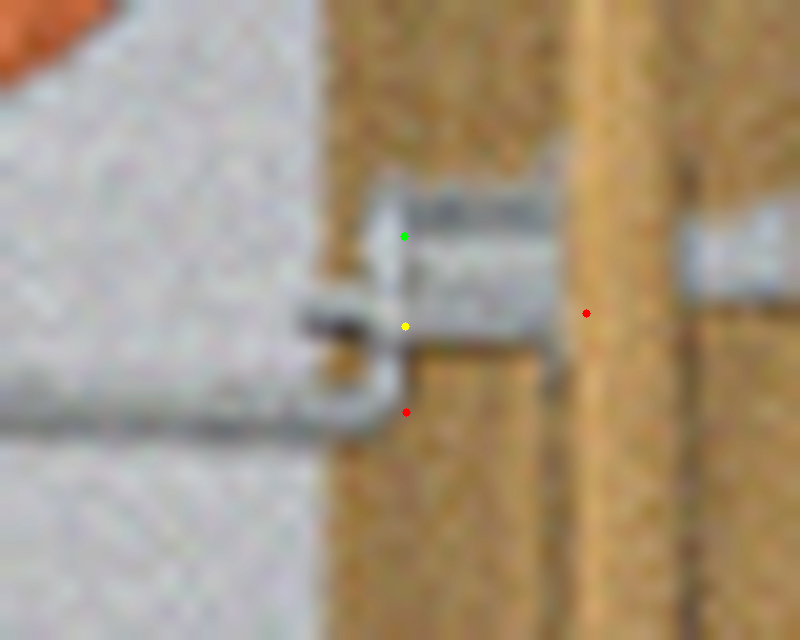

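>>> {"method": "move_arm", "body": {"plan": [{"hand": 0, "translation": [0.0012, 0, -0.0028], "turn": 0}, {"hand": 0, "translation": [0.0012, 0, -0.0028], "turn": 0}, {"hand": 0, "translation": [0.0013, 0, -0.0027], "turn": 0}, {"hand": 0, "translation": [0.0013, 0, -0.0027], "turn": 0}, {"hand": 0, "translation": [0.0014, 0, -0.0026], "turn": 0}, {"hand": 0, "translation": [0.0015, 0, -0.0026], "turn": 0}, {"hand": 0, "translation": [0.0015, 0, -0.0026], "turn": 0}, {"hand": 0, "translation": [0.0015, 0, -0.0026], "turn": 0}]}}

```text
clock: 13.15
tool_pos: [555.1, -58.3, 252.3]
tool_rot: [0.49, 0.509, 0.491, -0.509]
contact_force: [0.4, 1.2, -2.5]
finger_gap: 0.242
```

```bash
python3 z.py z14.png 350 165
python3 - <<'E'
from h import *
s=snap('side'); save(s,'s14.png',(200,60,360,220),5)
E
```

```text
pos [555.  -57.9 252. ] clk 13.2 gap 0.235 F [-0.33  1.57 -2.69] M [ 0.42  0.   -0.01]
tool x [-0.001  0.001 -1.   ] y [ 0.999 -0.038 -0.001] z [-0.038 -0.999 -0.001]
shift world [0. 0. 0.] tool [0. 0. 0.]
turn about tool x 0.0002 (or +-pi)
hook [ 559.  -255.2  269.8] ring-hook tool [-18.2   0.5  43.1]
rod/hook z med 90 285.54629943893065
```

View pics/z14.png

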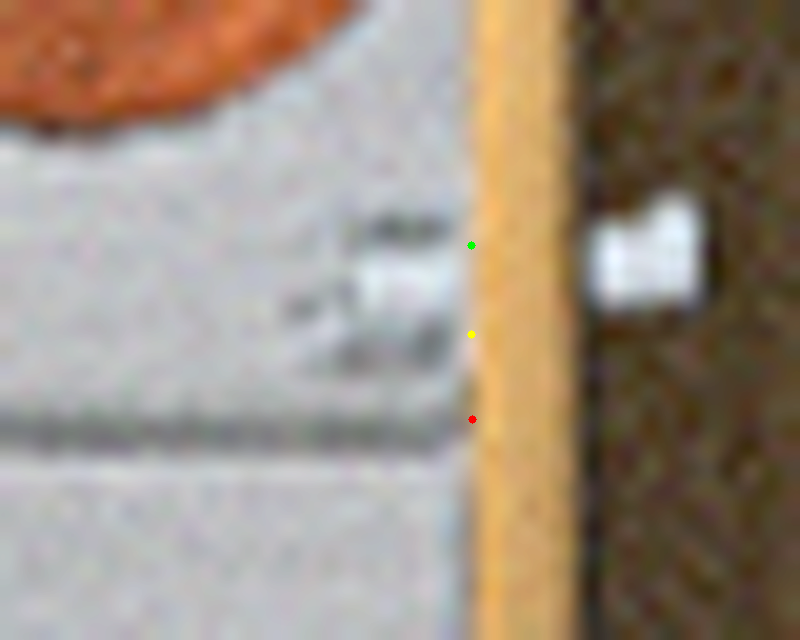

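View pics/s14.png

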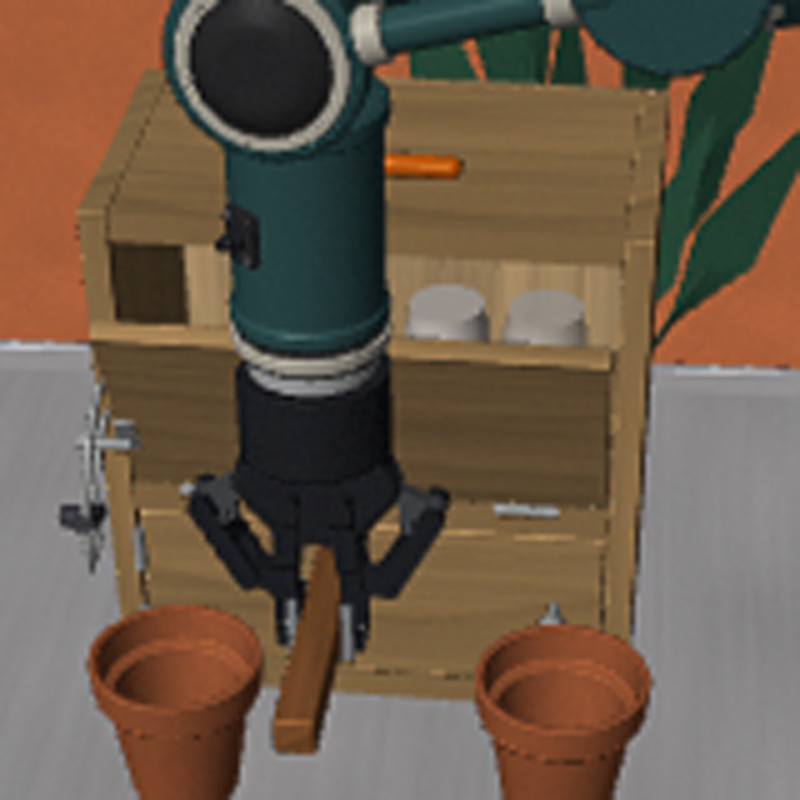

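>>> {"method": "move_arm", "body": {"plan": [{"hand": 0, "translation": [0.0017, 0, -0.0025], "turn": 0}, {"hand": 0, "translation": [0.0017, 0, -0.0024], "turn": 0}, {"hand": 0, "translation": [0.0018, 0, -0.0024], "turn": 0}, {"hand": 0, "translation": [0.0018, 0, -0.0024], "turn": 0}, {"hand": 0, "translation": [0.0019, 0, -0.0023], "turn": 0}, {"hand": 0, "translation": [0.002, 0, -0.0023], "turn": 0}]}}

```text
clock: 13.85
tool_pos: [555.7, -44.1, 241.4]
tool_rot: [0.49, 0.509, 0.49, -0.509]
contact_force: [0.7, 1.2, -2.6]
finger_gap: 0.238
```

```bash
cat > fl.py <<'E'
from h import *
s=snap('top'); C=cloud(s)
# flap inner face / top edge: points out of cabinet front
cx=np.array([-.038,-.9993,0]); cy=np.array([.9993,-.038,0]); O=np.array([553.3,-419.7,0])+(-100)*cx
L=np.stack([-(C-O)@cx,(C-O)@cy,C[...,2]],-1)  # out, y, z
for lo,hi in((-140,-60),(40,130)):
    m=(s['z_map']>0)&(L[...,1]>lo)&(L[...,1]<hi)&(L[...,2]>175)&(L[...,2]<345)&(L[...,0]>3)&(L[...,0]<170)
    P=L[m]; 
    if len(P)>20:
        i=np.argsort(-np.hypot(P[:,0],P[:,2]-170)); 
        a=np.arctan2(P[:,0],P[:,2]-170); r=np.hypot(P[:,0],P[:,2]-170); e=P[r>150]
        print(lo,len(P),'theta all med',np.median(a[r>100]).round(3),'edge',len(e),np.median(np.arctan2(e[:,0],e[:,2]-170)).round(3) if len(e) else '')
q,M=T(); H=q['tool_pos']+M@np.array([-18,11.5,195.5]); l=H-O; o,z=-(l@cx),H[2]-170
print('hook out,up,y',o.round(1),z.round(1),(l@cy).round(1),'thc',(np.arctan2(o,z)-np.arctan2(21,118)).round(3),'r',np.hypot(o,z).round(1),'F',q['contact_force'].round(2),'M',q['torque'].round(2),'clk',q['clock'],'tilt',M[:,0].round(3))
E
python3 fl.py
```

```text
-140 785 theta all med 0.517 edge 230 0.539
40 866 theta all med 0.518 edge 267 0.545
hook out,up,y 80.3 88.8 -0.6 thc 0.559 r 119.7 F [ 0.4   2.05 -2.85] M [0.61 0.01 0.07] clk 13.9 tilt [-0.001  0.001 -1.   ]
```

>>> {"method": "move_arm", "body": {"plan": [{"hand": 0, "translation": [0.0021, 0, -0.0022], "turn": 0}, {"hand": 0, "translation": [0.0021, 0, -0.0022], "turn": 0}, {"hand": 0, "translation": [0.0022, 0, -0.0021], "turn": 0}, {"hand": 0, "translation": [0.0022, 0, -0.0021], "turn": 0}]}}

```text
clock: 14.3
tool_pos: [556.0, -35.5, 232.7]
tool_rot: [0.49, 0.509, 0.49, -0.509]
contact_force: [-0.4, 1.4, -3.7]
finger_gap: 0.235
```

```bash
python3 fl.py
```

```text
-140 951 theta all med 0.618 edge 235 0.636
40 1034 theta all med 0.62 edge 280 0.643
hook out,up,y 88.9 80.1 -0.6 thc 0.661 r 119.7 F [ 0.39  2.83 -3.09] M [ 0.65 -0.09  0.12] clk 14.35 tilt [-0.001  0.001 -1.   ]
```

>>> {"method": "move_arm", "body": {"plan": [{"hand": 0, "translation": [0.0023, 0, -0.002], "turn": 0}, {"hand": 0, "translation": [0.0023, 0, -0.0019], "turn": 0}, {"hand": 0, "translation": [0.0023, 0, -0.0019], "turn": 0}, {"hand": 0, "translation": [0.0024, 0, -0.0018], "turn": 0}]}}

```text
clock: 14.75
tool_pos: [556.3, -27.9, 223.5]
tool_rot: [0.49, 0.509, 0.49, -0.509]
contact_force: [0.2, 1.8, -2.4]
finger_gap: 0.235
```

```bash
python3 fl.py
```

```text
-140 1106 theta all med 0.719 edge 255 0.74
40 1192 theta all med 0.719 edge 277 0.738
hook out,up,y 96.4 70.8 -0.6 thc 0.761 r 119.7 F [ 1.38  2.61 -3.45] M [ 0.76 -0.06  0.09] clk 14.8 tilt [-0.001  0.001 -1.   ]
```

.76→.86: out 6.7, down 10.

>>> {"method": "move_arm", "body": {"plan": [{"hand": 0, "translation": [0.0024, 0, -0.0018], "turn": 0}, {"hand": 0, "translation": [0.0025, 0, -0.0017], "turn": 0}, {"hand": 0, "translation": [0.0025, 0, -0.0016], "turn": 0}, {"hand": 0, "translation": [0.0026, 0, -0.0016], "turn": 0}]}}

```text
clock: 15.2
tool_pos: [556.5, -21.3, 213.4]
tool_rot: [0.49, 0.509, 0.49, -0.509]
contact_force: [-0.3, 2.3, -4.2]
finger_gap: 0.238
```

```bash
python3 fl.py
```

```text
-140 1245 theta all med 0.821 edge 262 0.842
40 1346 theta all med 0.823 edge 279 0.841
hook out,up,y 103.1 60.7 -0.7 thc 0.862 r 119.6 F [ 0.18  2.79 -3.23] M [ 0.89 -0.04  0.11] clk 15.25 tilt [-0.001  0.001 -1.   ]
```

>>> {"method": "move_arm", "body": {"plan": [{"hand": 0, "translation": [0.0026, 0, -0.0015], "turn": 0}, {"hand": 0, "translation": [0.0026, 0, -0.0014], "turn": 0}, {"hand": 0, "translation": [0.0027, 0, -0.0013], "turn": 0}, {"hand": 0, "translation": [0.0027, 0, -0.0013], "turn": 0}]}}

```text
clock: 15.65
tool_pos: [556.7, -15.7, 202.8]
tool_rot: [0.49, 0.509, 0.49, -0.509]
contact_force: [0.8, 2.4, -3.6]
finger_gap: 0.231
```

```bash
python3 fl.py
```

```text
-140 1348 theta all med 0.921 edge 248 0.939
40 1455 theta all med 0.921 edge 274 0.939
hook out,up,y 108.5 50.2 -0.6 thc 0.962 r 119.6 F [ 0.52  2.15 -3.59] M [ 0.94 -0.05  0.14] clk 15.7 tilt [-0.001  0.001 -1.   ]
```

>>> {"method": "move_arm", "body": {"plan": [{"hand": 0, "translation": [0.0027, 0, -0.0013], "turn": 0}, {"hand": 0, "translation": [0.0027, 0, -0.0012], "turn": 0}, {"hand": 0, "translation": [0.0028, 0, -0.0011], "turn": 0}, {"hand": 0, "translation": [0.0028, 0, -0.001], "turn": 0}]}}

```text
clock: 16.1
tool_pos: [557.3, -11.7, 192.3]
tool_rot: [0.491, 0.509, 0.49, -0.509]
contact_force: [-0.6, -0.8, -1.3]
finger_gap: 0.233
```

```bash
python3 fl.py
```

```text
-140 1375 theta all med 0.941 edge 251 0.958
40 1489 theta all med 0.937 edge 280 0.959
hook out,up,y 112.6 39.7 -0.4 thc 1.055 r 119.4 F [-0.2   0.48 -2.31] M [ 0.04  0.06 -0.01] clk 16.15 tilt [-0. -0. -1.]
```

>>> {"method": "move_arm", "body": {"plan": [{"hand": 0, "translation": [-0.0014, 0, 0.0005], "turn": 0}, {"hand": 0, "translation": [-0.0013, 0, 0.0005], "turn": 0}, {"hand": 0, "translation": [0, 0, 0], "turn": 0}, {"hand": 0, "translation": [0, -0.002, 0], "turn": 0}, {"hand": 0, "translation": [0, -0.002, 0], "turn": 0}, {"hand": 0, "translation": [0, -0.002, 0], "turn": 0}]}}

```text
clock: 16.75
tool_pos: [550.6, -12.1, 194.8]
tool_rot: [-0.49, -0.509, -0.49, 0.509]
contact_force: [0.3, 0.4, -1.8]
finger_gap: 0.239
```

```bash
python3 fl.py
python3 - <<'E'
from h import *
s=snap('side'); save(s,'s15.png',(220,110,300,190),8); save(load('top'),'t15.png',(300,140,420,230),6)
E
```

```text
-140 1384 theta all med 0.938 edge 258 0.957
40 1492 theta all med 0.939 edge 283 0.957
hook out,up,y 111.6 42.7 -7.0 thc 1.029 r 119.5 F [-0.65 -0.16 -2.45] M [0.03 0.   0.03] clk 16.8 tilt [-0.001  0.    -1.   ]
```

View pics/s15.png

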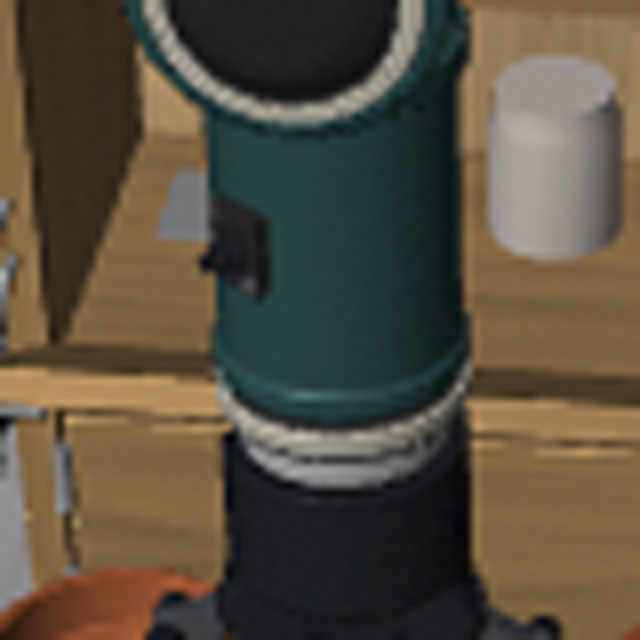

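View pics/t15.png

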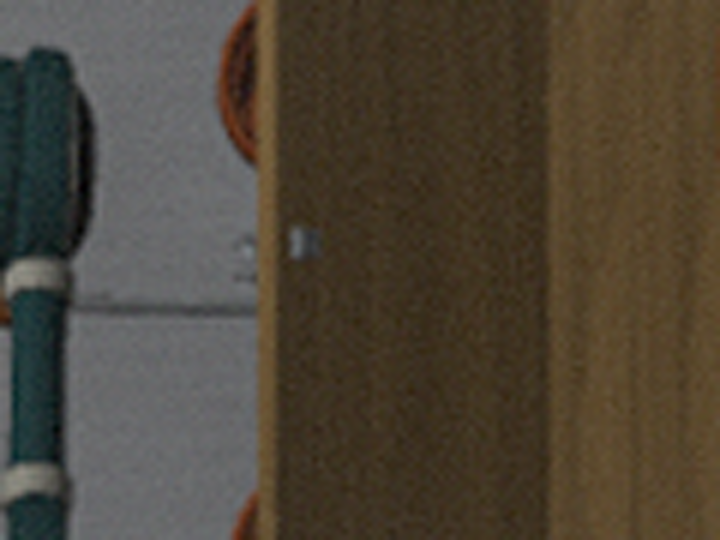

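Free of force, ring still resting around the bar; draw out sideways gently.

>>> {"method": "move_arm", "body": {"plan": [{"hand": 0, "translation": [0, -0.002, 0], "turn": 0}, {"hand": 0, "translation": [0, -0.002, 0], "turn": 0}, {"hand": 0, "translation": [0, -0.002, 0], "turn": 0}]}}

```text
clock: 17.15
tool_pos: [544.7, -11.9, 194.7]
tool_rot: [-0.49, -0.509, -0.49, 0.509]
contact_force: [-0.2, -0.2, -1.4]
finger_gap: 0.238
```

>>> {"method": "move_arm", "body": {"plan": [{"hand": 0, "translation": [0, -0.002, 0], "turn": 0}, {"hand": 0, "translation": [0, -0.002, 0], "turn": 0}, {"hand": 0, "translation": [0, -0.002, 0], "turn": 0}]}}

```text
clock: 17.45
tool_pos: [538.7, -11.7, 194.8]
tool_rot: [-0.49, -0.509, -0.49, 0.509]
contact_force: [-0.7, 0.1, -1.8]
finger_gap: 0.235
```

```bash
python3 fl.py
```

```text
-140 1376 theta all med 0.94 edge 263 0.96
40 1485 theta all med 0.94 edge 277 0.96
hook out,up,y 111.7 42.7 -18.9 thc 1.029 r 119.5 F [-0.43  0.11 -1.46] M [0.02 0.04 0.02] clk 17.5 tilt [-0.  0. -1.]
```

>>> {"method": "move_arm", "body": {"plan": [{"hand": 0, "translation": [0, -0.003, 0], "turn": 0}, {"hand": 0, "translation": [0, -0.004, 0], "turn": 0}, {"hand": 0, "translation": [0, -0.006, 0], "turn": 0}, {"hand": 0, "translation": [0, -0.008, 0], "turn": 0}, {"hand": 0, "translation": [0, -0.008, 0], "turn": 0}, {"hand": 0, "translation": [0, -0.006, -0.005], "turn": 0}, {"hand": 0, "translation": [0, 0, -0.02], "turn": 0}, {"hand": 0, "translation": [0, 0, -0.03], "turn": 0}, {"hand": 0, "translation": [0, 0, -0.03], "turn": 0}, {"hand": 0, "translation": [0, 0, -0.02], "turn": 0}]}}

```text
clock: 18.5
tool_pos: [507.5, 96.4, 195.0]
tool_rot: [0.49, 0.51, 0.491, -0.509]
contact_force: [-0.1, -1.2, -1.5]
finger_gap: 0.239
```

```bash
python3 fl.py
python3 - <<'E'
from h import *
s=snap('side'); save(s,'s16.png'); t=load('top'); save(t,'t16.png')
go([492.6,154.8,80],[0.992,-0.126])
E
```

```text
-140 1380 theta all med 0.939 edge 256 0.959
40 1479 theta all med 0.94 edge 274 0.958
hook out,up,y 220.7 42.4 -53.6 thc 1.205 r 224.8 F [ 0.53  2.43 -1.52] M [ 0.1  -0.    0.03] clk 18.55 tilt [ 0.001  0.003 -1.   ]
pos [507.5  97.  194.9] clk 18.6 gap 0.233 F [-0.16 -0.37 -0.9 ] M [ 0.05  0.06 -0.03]
tool x [ 0.     0.001 -1.   ] y [ 0.999 -0.035  0.   ] z [-0.035 -0.999 -0.001]
shift world [ -14.9   57.8 -114.9] tool [115.  -17.  -57.2]
turn about tool x 0.0912 (or +-pi)
```

View pics/s16.png

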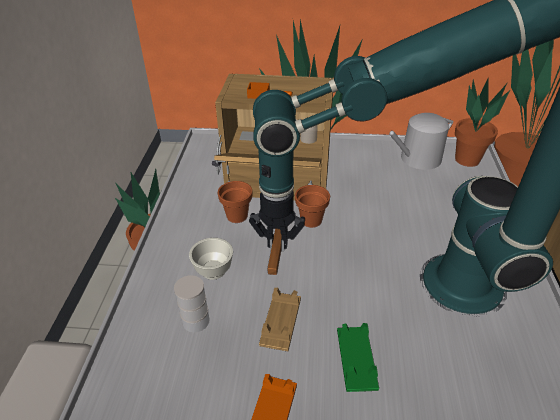

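View pics/t16.png

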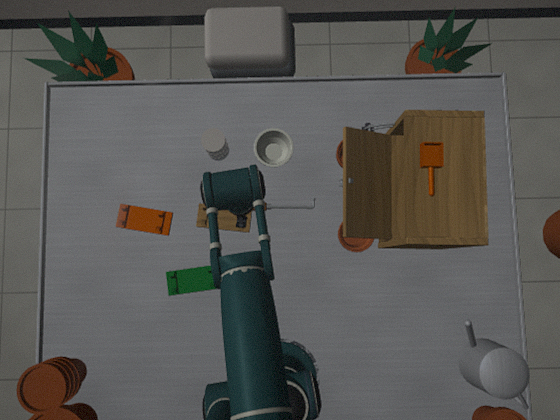

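>>> {"method": "move_arm", "body": {"plan": [{"hand": 0, "translation": [0.0, -0.004, -0.013], "turn": 0}, {"hand": 0, "translation": [0.01, -0.0045, -0.0145], "turn": 0}, {"hand": 0, "translation": [0.015, -0.0045, -0.0155], "turn": 0}, {"hand": 0, "translation": [0.015, -0.004, -0.0142], "turn": 0}, {"hand": 0, "translation": [0.015, 0, 0], "turn": 0.045}, {"hand": 0, "translation": [0.015, 0, 0], "turn": 0.0462}, {"hand": 0, "translation": [0.01, 0, 0], "turn": 0}, {"hand": 0, "translation": [0, 0, 0], "turn": 0}, {"hand": 0, "translation": [0, 0, 0], "turn": 0}]}}

```text
clock: 19.5
tool_pos: [492.9, 152.4, 114.5]
tool_rot: [-0.467, -0.531, -0.467, 0.531]
contact_force: [0.6, -0.9, -1.7]
finger_gap: 0.237
```

Run:
```python
from h import *
s=snap('side'); t=snap('top'); save(s,'s17.png',(220,210,340,360),5); save(t,'t17.png',(180,180,320,260),5)
go([492.6,154.8,28],[0.992,-0.126])
q,M=T(); H=q['tool_pos']+M@np.array([-18,11.5,195.5]); print('H',H,proj(t,H),proj(t,q['tool_pos']+M@np.array([-18,0,100])))
C=cloud(t); L=(C-q['tool_pos'])@M
m=(L[...,0]<0)&(L[...,0]>-40)&(L[...,2]>60)&(L[...,2]<205)&(abs(L[...,1])<30)&(t['z_map']>0)
P=L[m]; P=P[abs(P[:,1]-np.median(P[:,1]))<8]; print(len(P),'x vs z',np.polyfit(P[:,2],P[:,0],1),'y vs z',np.polyfit(P[:,2],P[:,1],1))
for a in range(60,205,20):
    e=P[(P[:,2]>=a)&(P[:,2]<a+20)]; print(a,len(e),np.median(e,0).round(1) if len(e) else '')
```

```text
pos [493.8 152.5 115.6] clk 19.6 gap 0.235 F [-0.16  1.06 -0.87] M [-0.01 -0.07 -0.06]
tool x [ 0.001  0.    -1.   ] y [ 0.992 -0.129  0.001] z [-0.129 -0.992 -0.001]
shift world [ -1.2   2.3 -87.6] tool [87.6 -1.6 -2.1]
turn about tool x -0.0027 (or +-pi)
H [480.03301022 -42.84263448 133.45574137] [292.69145214 217.04296121] [259.74591826 217.46811095]
136 x vs z [  0.05012916 -28.20826172] y vs z [ 0.00589138 -2.7466967 ]
60 36 [-27.1  -2.2  68.5]
80 17 [-21.5  -2.4  92. ]
100 16 [-20.5  -2.1 109.9]
120 17 [-21.5  -2.2 127.7]
140 18 [-21.8  -2.6 150.7]
160 16 [-19.4  -2.5 171.6]
180 16 [-19.8  -1.  190.5]
200 0
```

View pics/s17.png

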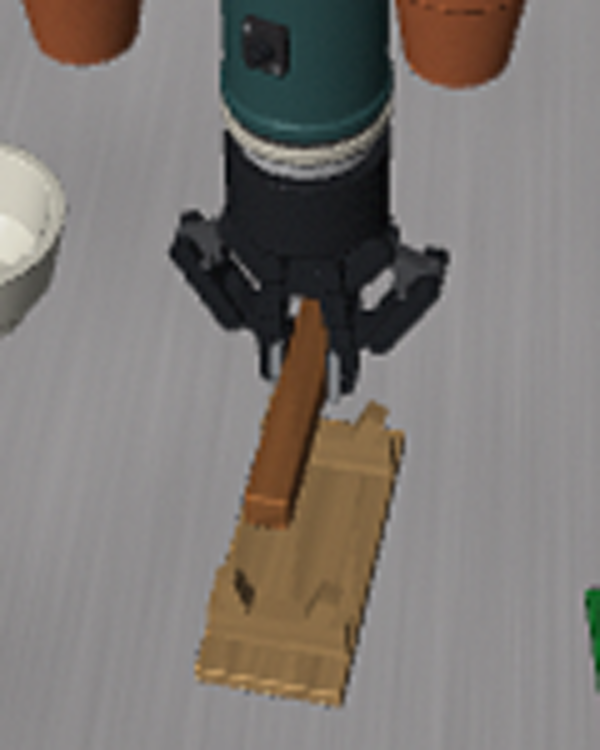

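View pics/t17.png

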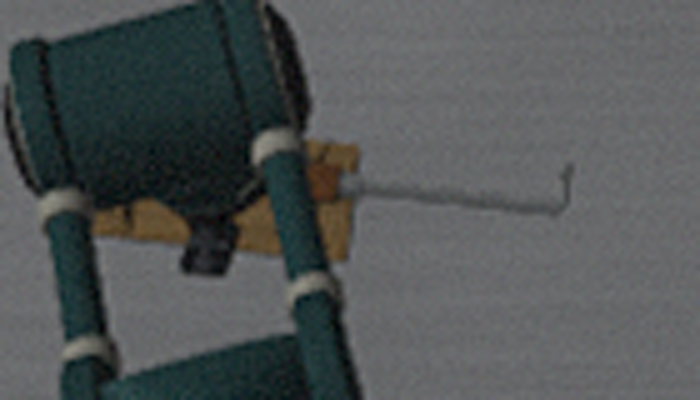

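>>> {"method": "move_arm", "body": {"plan": [{"hand": 0, "translation": [0.01, -0.001, -0.002], "turn": -0.002}, {"hand": 0, "translation": [0.015, 0, 0], "turn": 0}, {"hand": 0, "translation": [0.015, 0, 0], "turn": 0}, {"hand": 0, "translation": [0.012, 0, 0], "turn": 0}, {"hand": 0, "translation": [0, 0, 0], "turn": 0}, {"hand": 0, "translation": [0, 0, 0], "turn": 0}]}}

```text
clock: 20.2
tool_pos: [492.3, 154.5, 62.6]
tool_rot: [-0.467, -0.531, -0.467, 0.531]
contact_force: [0.7, -0.2, -1.5]
finger_gap: 0.234
```

Run:
```python
from h import *
s=snap('side'); save(s,'s18.png',(220,210,340,360),5)
go([492.6,154.8,28],[0.992,-0.126])
```

```text
pos [492.8 154.6  63.2] clk 20.25 gap 0.234 F [-0.29  0.11 -1.29] M [ 0.05  0.01 -0.05]
tool x [ 0.001  0.    -1.   ] y [ 0.992 -0.127  0.001] z [-0.127 -0.992 -0.   ]
shift world [ -0.2   0.2 -35.2] tool [35.2 -0.3 -0.2]
turn about tool x -0.0008 (or +-pi)
```

View pics/s18.png

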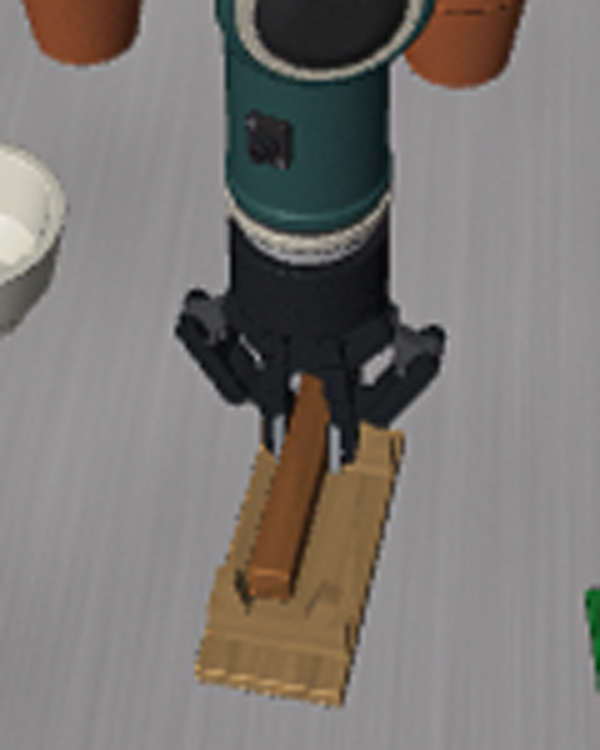

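Aligned with the notches; lowering.

>>> {"method": "move_arm", "body": {"plan": [{"hand": 0, "translation": [0.01, 0, 0], "turn": 0}, {"hand": 0, "translation": [0.01, 0, 0], "turn": 0}, {"hand": 0, "translation": [0.006, 0, 0], "turn": 0}, {"hand": 0, "translation": [0.004, 0, 0], "turn": 0}, {"hand": 0, "translation": [0.002, 0, 0], "turn": 0}, {"hand": 0, "translation": [0, 0, 0], "turn": 0}]}}

```text
clock: 20.85
tool_pos: [492.1, 154.4, 30.4]
tool_rot: [-0.467, -0.531, -0.467, 0.531]
contact_force: [-0.5, 0.5, -1.6]
finger_gap: 0.234
```

>>> {"method": "move_arm", "body": {"plan": [{"hand": 0, "translation": [0.0015, 0, 0], "turn": 0}, {"hand": 0, "translation": [0.0015, 0, 0], "turn": 0}, {"hand": 0, "translation": [0, 0, 0], "turn": 0}]}}

```text
clock: 21.15
tool_pos: [492.8, 154.6, 28.2]
tool_rot: [0.467, 0.531, 0.467, -0.531]
contact_force: [-0.2, -1.0, 0.7]
finger_gap: 0.235
```

>>> {"method": "move_arm", "body": {"plan": [{"hand": 0.4, "translation": [0, 0, 0], "turn": 0}, {"hand": 0.7, "translation": [0, 0, 0], "turn": 0}, {"hand": 1, "translation": [0, 0, 0], "turn": 0}, {"hand": 1, "translation": [0, 0, 0], "turn": 0}, {"hand": 1, "translation": [0, 0, 0], "turn": 0}, {"hand": 1, "translation": [-0.01, 0, 0], "turn": 0}, {"hand": 1, "translation": [-0.02, 0, 0], "turn": 0}, {"hand": 1, "translation": [-0.04, 0, 0], "turn": 0}, {"hand": 1, "translation": [-0.04, 0, 0], "turn": 0}, {"hand": 1, "translation": [-0.04, 0, 0], "turn": 0}]}}

```text
clock: 22.15
tool_pos: [492.1, 154.4, 179.9]
tool_rot: [0.467, 0.531, 0.467, -0.531]
contact_force: [0.9, -0.3, 0.0]
finger_gap: 1.001
```

>>> {"method": "move_arm", "body": {"plan": [{"hand": 1, "translation": [-0.03, -0.02, 0.02], "turn": 0}, {"hand": 1, "translation": [0, -0.03, 0.02], "turn": 0}, {"hand": 1, "translation": [0, -0.03, 0.02], "turn": 0}, {"hand": 1, "translation": [0, -0.03, 0.02], "turn": 0}, {"hand": 1, "translation": [0, 0, 0], "turn": 0}]}}

```text
clock: 22.65
tool_pos: [369.5, 87.8, 207.7]
tool_rot: [-0.467, -0.531, -0.467, 0.531]
contact_force: [0.2, -0.1, -0.6]
finger_gap: 0.999
```

```bash
python3 fl.py
python3 - <<'E'
from h import *
s=snap('side'); t=snap('top'); save(s,'s19.png',(180,60,380,360),2.6); save(t,'t19.png',(180,180,320,260),5)
def pr(n,im):
    print(n)
C=cloud(s); 
m=(s['z_map']>0)&(C[...,2]>50)&(C[...,2]<64)&(C[...,1]>60)&(C[...,1]<270)&(C[...,0]>470)&(C[...,0]<515)
print('top z',np.median(C[m][:,2]),m.sum())
q=robot.sense(); print(q['tool_pos'],q['finger_gap'])
E
```

```text
-140 1375 theta all med 0.939 edge 255 0.958
40 1490 theta all med 0.938 edge 281 0.956
hook out,up,y 205.2 56.3 -206.8 thc 1.127 r 212.8 F [ 0.94 -0.04  0.59] M [0.03 0.04 0.02] clk 22.7 tilt [ 0.002  0.    -1.   ]
top z 55.71458144352805 516
[373.85377868  89.22735617 208.73349236] 0.9975861678031298
```

View pics/s19.png

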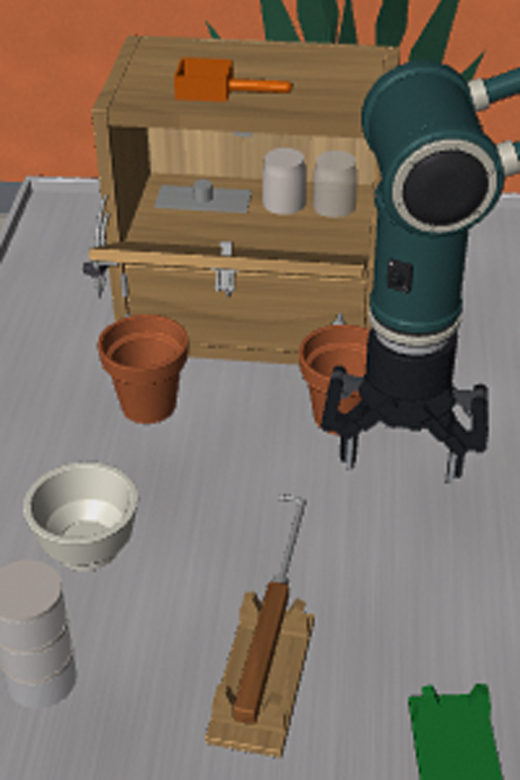

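View pics/t19.png

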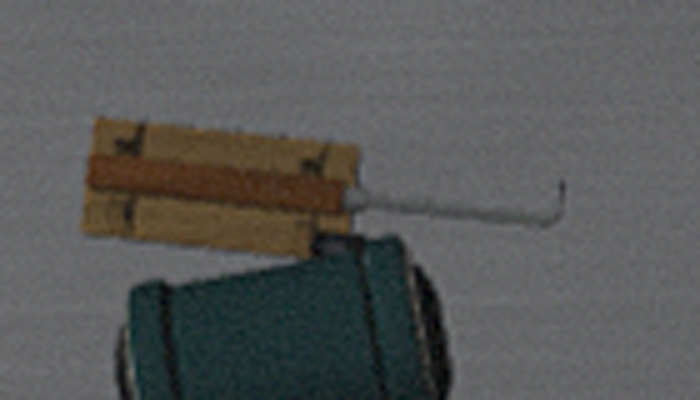

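```bash
python3 -c "
from bench import robot
print(robot.sense()['qvel'].round(3)); print(robot.sign_off())"
```

```text
[ 0.007  0.03  -0.019 -0.001 -0.002 -0.001]
the job is handed in; nothing more can be done
None
```

The flap is open and resting on its stay, the pole is back in the oak rest, and the job was handed in at about 22.8 s of the 72 s allowed.

**What I did:** I put the hook sideways through the ring with no contact force. I then drew it out in steps of 0.4 to 1 mm until the catch let go. The flap came down on the hook at about 0.25 rad/s and landed on the stop at about 1.03 rad. I slid the hook out sideways, again without force, and laid the pole back.

**Last checks:**
- **Flap:** the camera reading of its angle did not change after unhooking (0.94 on the inner face). I could not measure its force on the stop directly; I take it to be resting there because the load on the hook vanished and the angle stopped changing.
- **Pole:** it shows at the same pixels as at the start, in both notches. Its handle top measures 56 mm high (57 expected), and its middle is about 2.5 mm from the rest's middle.
- **Surroundings:** the pots, bowl and jars look unmoved, though I judged that by eye and did not measure them. The gripper is open and clear of everything.

**Disagreements:**
- The hook's position by camera and by arm readings differed by 2 to 3 mm. I used the camera for the insertion.
- The wrist reading reached 9.6 N for one moment while drawing the catch and was otherwise about 6 to 8 N. The limit is 12 N.

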